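# Eject the pendulum angle gauge and hold it on its mark on the stud

### The arm

A 7-joint arm with a two-finger parallel gripper is mounted at the origin on the work surface. World frame = base frame: x ahead of the robot, y to its left, z up, the work surface at z = 0. Lengths are in m, angles in degrees, forces in N, time in s.
With the tool pointing down it reaches from about 0.425 to 0.875 m from the base axis. Payload 4.7 kg.
Tool frame: the origin (TCP) lies at the very end of the fingers, on their centre line; the grasp point (between the pads) lies 19 mm behind it; z points along the fingers, y is the direction in which the jaws open and shut (so a half turn about z gives the same grasp; the last joint's range is limited). The gripper opens to 87 mm and grips with 3 to 60 N. Pads are 19 mm wide; open, the fingers measure 117 mm over their backs; the gripper's body (75 mm by 190 mm) begins 51 mm behind the grasp point.
Start: joints at [-63.077, 18.392, -4.016, 83.108, 1.295, 78.541, -3.26], TCP at [0.286, 0.584, 0.187] pointing down, gripper open.
Joint ranges: [-163.93, 163.93], [-17.29, 119.83], [-79.2, 71.16], [3.27, 140.29], [-89.18, 269.18], [5.43, 117.66], [-154.24, 154.24]. Speed limits (degrees/s): [147.25, 147.25, 180, 180, 180, 180, 180].

### API

Orientations are given as [roll, pitch, yaw] about the fixed x, y, z axes, in that order (R = Rz(yaw) Ry(pitch) Rx(roll)).
In Python, from cell import monitor, read_camera, camera_info, env, look_for gives the robot as it stands.
- The arm moves only by the tool servo_tool, never from a script. Its argument "commands" is one flat list of numbers, 6 for each row, row after row: the shift along the tool's x, y, z in mm, then the turn, a rotation vector about the tool's x, y, z in degrees. A call has 1 to 10 rows; each row shifts and turns the commanded pose from where the row before left it, along the tool's axes as they then stand; what a row does not reach is not made up. A row lasts 1/10 s, in which the tool goes at most 50 mm and 8.59 degrees, less where a joint would pass 70% of its speed; a pose out of reach is approached as far as the arm can. A call is refused whole if a number of a shift passes 50 or a number of a turn 8.59, either way. A call with a gripper value outside its range is refused whole. "jaw" is the finger opening in mm, from 0 to 87, set as the call begins (left out, the last holds). The fingers move at their own pace and stop on an object; "newtons" is the grip in N (left out, the last holds). Time passes only in rows, so rows that do not move let the fingers close. It gives the time, the measured TCP pose, the force and the opening at its end, in the units of the state.
- monitor.get_obs(): the state, without advancing time (a new reading comes with each control period).
- read_camera(name): name is "scene" or "top" or "wrist"; returns (picture, depth): 480x640x3 uint8, red, green, blue; 480x640 float32, m along the optical axis (not along the pixel's ray), 0 where there is no reading.
- camera_info(name): a dict with "camera_matrix" (3x3 intrinsics, pixels), "R" (3x3) and "t" (3): a world point X has camera coordinates R X + t; the wrist camera has in their place "T_tool_cam" (4x4, takes a point from camera to tool coordinates, whose origin is the TCP and whose axes are the flange's). Camera axes: x right, y down, z forward; pixel columns grow to the right and rows downward; lengths in m; the calibration is good to about 2 mm. A picture is of the moment at which its call begins: read the wrist's pose just before it. camera_info takes no time and is no camera call.
- env.sign_off(): hands the job in, once; it reports no verdict.
Trained networks look in the newest picture that a camera, given by its name, has taken for a name from the list of things; names that differ only in an ending like _2 or _b are one class to them, and where a whole thing is asked for, a point or a joint stands for the part that bears it (a point fixed in the world has none). Each returns a list of dicts, best first, with "conf" (0 to 1); they miss things now and then, are a little off and sometimes report something else, mostly with a low value. They report only what shows in the picture. A call takes as long as a camera call. They do not tell look-alikes from the thing itself.
- look_for(camera, label): "box" ([left, top, width, height] in pixels, round what is visible of it).
The state is a dict: "time_s": time; "qpos": joint angles; "joint_velocities": joint speeds; "effort": joint torques, N m; "tool_pos": TCP position; "tool_rot": TCP orientation; "force": force on the tool from outside, world axes, zero at the start; "wrist_torque": the same for the moment, N m; "grip_width": finger opening in m.
Only numpy, scipy, OpenCV 4.12 (cv2) and the standard library are available. Lean on these libraries where they do the work, as an engineer would, in place of code of your own. Each camera call takes 0.05 s, during which the arm holds its last target.

### The job

Push the red thumb pad of the spring ejector fully home so that the angle gauge slides out from under its roof, let the slide spring back, and pick the gauge up by its black tab. Rest the middle of the gauge's brass foot on the crown of the steel stud with the dial face vertical, and rock it sideways there until the black pendulum pointer settles within the red band on the dial. Finish while still holding the gauge there, pressed lightly on the stud, and leave everything else on the bench alone.

Things in the scene. Friction and masses are not known exactly. Their poses are not given: they have to be found in the camera images.
- dock: Blue ejector dock fixed to the bench: plate 250 (x -130 to +120) x 62 x 8 mm, origin on the bench under it. +x is the way the gauge is pushed out. The gauge stands upright on the plate between two low guides (tops 20 mm up), parked with its centre at x = +10 mm; pushed out it stands at about x = +70 mm, clear of the roof. A low stop at x = +117 mm (top 18 mm up) ends the run
- dock_roof (a point): middle of the underside of the small blue roof over the parked gauge's tab: 34 (dock x) x 46 x 6 mm, underside 154 and top 160 mm above the bench, reaching 24 mm past the dock's origin towards +x; its post stands on the dock's -y side (robot's side), outer face 30 mm from the dock's middle line, x -2 to +22 mm
- eject (a joint): ejector slide, 0 at rest, 0.060 m fully home, growing along the dock's +x; a spring pushes it back (about 2 N at rest, 5 N fully home); it pushes the gauge by the end of its foot, from 1 or 2 mm on
- eject_handle (a point): centre of the outer (dock -x) face of the slide's red thumb pad: push here along the dock's +x. Pad 36 wide (dock y) x 36 tall x 14 mm thick, this point 66 mm above the bench, free space behind it and above it
- gauge: pendulum angle gauge, loose, about 0.3 kg, 140 mm tall: brass foot 80 (x) x 24 (y) x 14 mm, flat below; on it a white disc of radius 44, 10 mm thick, facing along y, centre 58 mm above the underside, the same dial on both faces; on top a black grip tab. Origin: centre of the foot's underside; z up, x along the foot; in the dock its axes are those of the dock
- gauge_grip (a point): centre of the part of the black tab to grip, 124 mm above the foot's underside. The tab is 26 (x) x 12 mm (y, across the dial faces: close the fingers along y) and stands free from 102 to 140 mm above the underside
- pointer (a joint): free pendulum needle on the gauge (pivot at the disc's centre, bob below, thin black needle above): angle to the gauge's own z about the gauge's +y (positive leans to the gauge's +x). It hangs plumb, the needle pointing straight up: with the gauge turned by t about its own +y it reads -t. It swings for about a second after moves
- mark (a joint): angle of the middle of the red band on the dial, same zero and sense as the pointer; stays put on the gauge, differs from start to start, between 0.20 and 0.42. The band reaches 0.10 rad to either side
- pointer_tip (a point): on the black needle, 36 mm above the pivot along it; its z is the needle's direction
- mark_mid (a point): middle of the red band, 36 mm from the pivot; its z points out from the pivot through the band's middle
- stake: stud block fixed to the bench: dark steel block 75 x 75 x 30 mm with a round steel stud on it and, 28 mm towards the block's +x, a smaller lower round shoulder (top 62 mm up, radius 12), which the gauge need not touch. Origin at the bench top under the stud
- stud_crown (a point): centre of the stud's round crown, a ball of radius 25 mm; 55 mm above the bench, so the crown's top is 80 mm above the bench
- pliers: bystander: red-handled pliers, about 135 mm long, lying
- charcoal: bystander: pale soldering block 70 x 110 x 28 mm
- glass_cup: bystander: small glass cup, 64 mm across, 55 mm tall
- mallet: bystander: wooden mallet, lying
- graver: bystander: wooden-handled hand tool, lying
- flux_jar: bystander: amber jar with a lid, 56 mm across, 70 mm tall
- bangle: bystander: brass bangle 66 mm across, 12 mm tall, lying flat
Not all that is in view belongs to the job. Leave any green or orange look-alike of the gauge alone. Of the things shaped like the stake, the steel one is meant.

How it is judged (in metres and radians):
On the way, in this order (a step that is already met when the one before it is completed fails the run):
1. the ejector is pushed home and the gauge stands out from under the roof (value of joint eject above 0.054 m and x of gauge in the frame of dock above 0.06 m and angle between gauge's own z axis and vertical below 0.2 rad and contact force between the fingers and gauge below 0.1 N), for 0.05 s.
2. the gauge is lifted clear of the dock in the fingers (height (world z) of gauge above 0.04 m and contact force between the fingers and gauge above 2 N and contact force between gauge and dock below 0.1 N), for 0.2 s.
At the end, for the whole second after the job is handed in: The gripper still holds the gauge; the middle of its foot (within 20 mm along, 11 mm across) rests on the stud's crown with 0.3 to 25 N; the dial face is vertical within 0.2 rad; the pointer is at rest within 0.10 rad of the red band's middle; the ejector slide is back at rest (angle between the z axis of pointer_tip and the z axis of mark_mid, either way round below 0.1 rad and velocity of joint pointer between -0.3 and 0.3 rad/s and angular speed of gauge below 0.1 rad/s and angle between gauge's own y axis and vertical between 1.37 and 1.77 rad and angle between gauge's own z axis and vertical below 0.6 rad and contact force between gauge and stake between 0.3 and 25 N and contact force between the fingers and gauge above 2 N and x of stud_crown in the frame of gauge between -0.02 and 0.02 m and y of stud_crown in the frame of gauge between -0.011 and 0.011 m and z of stud_crown in the frame of gauge below -0.02 m and height (world z) of gauge above 0.05 m and value of joint eject below 0.01 m); the arm keeps its last pose, push and grip.
It fails at once if a bystander is pushed more than 20 mm (distance of any of pliers, charcoal, glass_cup, mallet, graver, flux_jar, bangle from where it was at the start of the episode above 0.02 m).
It fails at once if the gauge is pressed on the stud with more than 50 N (contact force between gauge and stake above 50 N).
It also fails if it takes over 70 s, if anything falls off the work surface, if the arm or the gripper's body presses on something with over 40 N, if the wrist force passes 120 N, or if a joint passes its speed limit or range.

## Working session

There is one attempt and no reset: what is moved stays moved. The work goes in short steps, Python scripts to look and compute and a tool call to move; the robot and the scene stay as the last step left them, time stands still between calls to the robot, and variables do not carry over. Pictures are saved under pics/ and viewed, and the job is handed in when it is done.

Besides the shell and the picture viewer there is one more tool, called after "Emit:" by a JSON object that holds its "op" and its "data". servo_tool: Moves the arm, as the interface text tells. Its arguments: {"type":"object","properties":{"commands":{"type":"array","items":{"type":"number"}},"jaw":{"type":"number"},"newtons":{"type":"number"}},"required":["commands"]}

```bash
ls; mkdir -p pics
python3 - <<'E'
from cell import monitor, read_camera, camera_info, env, look_for
import cv2, json
print(monitor.get_obs())
for n in ["scene","top","wrist"]:
    p,d=read_camera(n); cv2.imwrite(f"pics/{n}0.png",p[:,:,::-1])
    print(n,camera_info(n))
    import numpy as np; np.save(f"{n}0.npy",d); np.save(f"{n}0p.npy",p)
for n in ["scene","top"]:
    for l in ["dock","gauge","stake","eject_handle","gauge_grip"]:
        for r in look_for(n,l)[:4]: print(n,l,r)
E
```

```text
pics
{'time_s': 0.0, 'qpos': array([-63.07549743,  18.43809974,  -4.01746506,  83.17240111,
         1.29460465,  78.54220747,  -3.25978195]), 'joint_velocities': array([ 0.00876986, -0.05662074, -0.0511244 , -0.01906212, -0.05524624,
        0.0273486 ,  0.05612068]), 'effort': array([ 2.95278733e-05, -4.91289318e+01, -4.03697211e-01, -3.12529886e+01,
       -6.39509107e-02,  4.36582498e-02,  1.52263888e-04]), 'tool_pos': array([0.28588889, 0.5830742 , 0.18619464]), 'tool_rot': array([-1.79892520e+02,  4.72816094e-03,  1.53887170e+02]), 'force': array([-0.63297732,  0.19448765,  0.19803476]), 'wrist_torque': array([-0.06073644, -0.0459733 ,  0.03160271]), 'grip_width': 0.0868056744814042}
scene {'camera_matrix': array([[532.02785824,   0.        , 323.09612067],
       [  0.        , 532.02785824, 246.14877628],
       [  0.        ,   0.        ,   1.        ]]), 'R': array([[-0.57483609,  0.81814638, -0.01414138],
       [ 0.64082172,  0.4393652 , -0.62952819],
       [-0.50883298, -0.37093762, -0.77684894]]), 't': array([ 0.32420449, -0.29674521,  1.72270076])}
top {'camera_matri
[... 1578 characters left out ...]
50.6], 'conf': 0.57}
top dock {'box': [335.2, 235.6, 92.8, 48.1], 'conf': 0.75}
top gauge {'box': [397.0, 300.8, 19.9, 33.7], 'conf': 0.89}
top gauge {'box': [354.3, 194.5, 36.6, 23.0], 'conf': 0.83}
top gauge {'box': [372.3, 249.6, 30.8, 14.6], 'conf': 0.58}
top stake {'box': [231.3, 234.8, 39.2, 36.0], 'conf': 0.73}
top stake {'box': [229.8, 290.1, 34.2, 36.2], 'conf': 0.6}
top stake {'box': [286.4, 203.5, 34.0, 37.8], 'conf': 0.58}
top eject_handle {'box': [337.9, 260.9, 31.7, 16.4], 'conf': 0.53}
top gauge_grip {'box': [396.7, 299.1, 22.3, 36.4], 'conf': 0.75}
top gauge_grip {'box': [373.2, 251.5, 30.3, 15.9], 'conf': 0.59}
top gauge_grip {'box': [356.3, 194.8, 34.4, 21.8], 'conf': 0.59}
```

View pics/scene0.png

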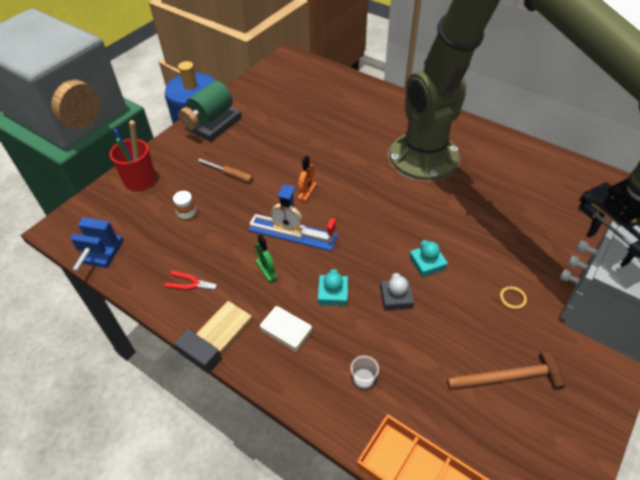

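View pics/top0.png

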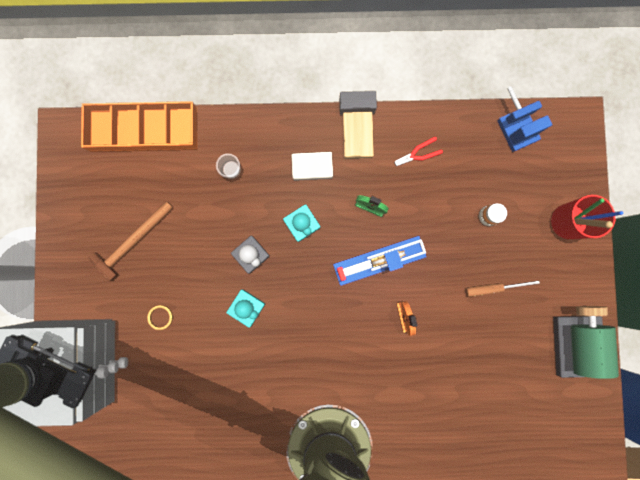

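Run:
```python
import cv2
s=cv2.imread("pics/scene0.png");cv2.imwrite("pics/sc_crop.png",cv2.resize(s[130:330,140:440],None,fx=2.6,fy=2.6,interpolation=cv2.INTER_CUBIC))
s=cv2.imread("pics/top0.png");cv2.imwrite("pics/top_crop.png",cv2.resize(s[170:350,210:450],None,fx=3.3,fy=3.3,interpolation=cv2.INTER_CUBIC))
```

```text
(no output)
```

View pics/sc_crop.png

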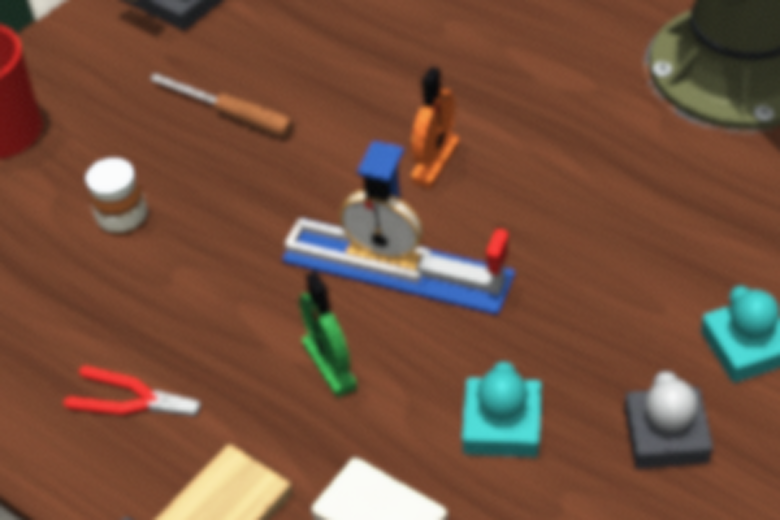

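View pics/top_crop.png

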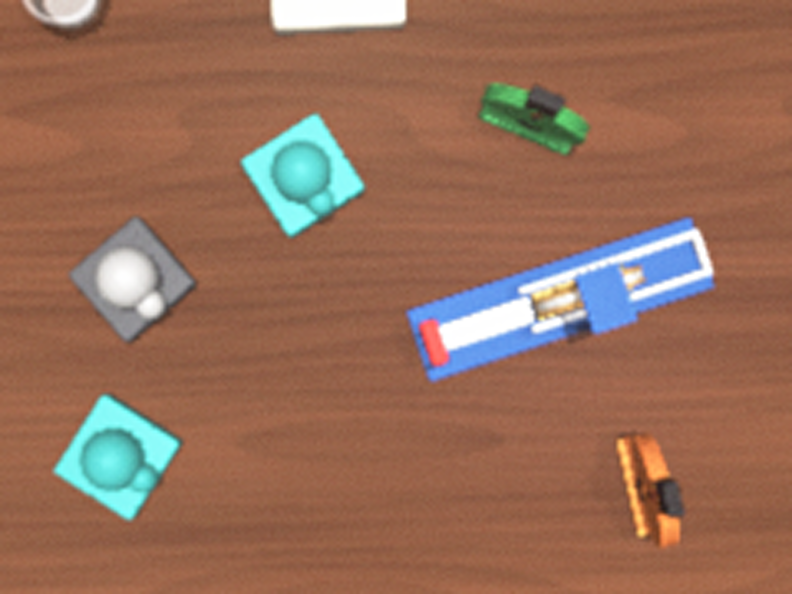

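Top view: the steel stake is near (249,254) with its shoulder to the lower right. The dock runs from the red pad (340,274) to the stop (424,247), so dock +x is roughly world azimuth -72°. Teal stakes and the green and orange gauges are decoys. Next I'll measure these precisely.

```bash
cat > h.py <<'E'
import numpy as np, cv2
from cell import camera_info
def cloud(n,d,pose=None):
    ci=camera_info(n);K=ci["camera_matrix"]
    v,u=np.mgrid[0:480,0:640]
    P=np.stack([(u-K[0,2])/K[0,0]*d,(v-K[1,2])/K[1,1]*d,d],-1)
    if n=="wrist":
        from scipy.spatial.transform import Rotation as R
        T=ci["T_tool_cam"];P=P@T[:3,:3].T+T[:3,3]
        p,r=pose;return P@R.from_euler("xyz",r,degrees=True).as_matrix().T+p
    return (P-ci["t"])@ci["R"]
E
python3 - <<'E'
from h import *
from scipy.optimize import least_squares
for n in ["top","scene"]:
    d=np.load(n+"0.npy");p=np.load(n+"0p.npy");C=cloud(n,d);hsv=cv2.cvtColor(p,cv2.COLOR_RGB2HSV)
    H,S,V=[hsv[...,i].astype(int) for i in range(3)]
    ok=d>0
    wood=ok&(C[...,0]>.4)&(C[...,0]<.8)&(abs(C[...,1])<.3); print(n,"bench z med",np.median(C[wood][:,2]))
    roi=(abs(C[...,0]-.55)<.15)&(C[...,1]<0.05)&(C[...,1]>-.3)
    blue=ok&roi&(H>100)&(H<125)&(S>120)
    pl=blue&(abs(C[...,2]-.008)<.008); Q=C[pl]
    print("plate",pl.sum(),Q[:,2].mean(),cv2.minAreaRect(Q[:,:2].astype(np.float32)*1000))
    rf=blue&(C[...,2]>.14); Q=C[rf];print("roof",rf.sum(),Q.mean(0),cv2.minAreaRect(Q[:,:2].astype(np.float32)*1000))
    red=ok&roi&((H<6)|(H>174))&(S>190)&(C[...,2]>.04)&(C[...,2]<.1);Q=C[red];print("red",red.sum(),Q.mean(0),cv2.minAreaRect(Q[:,:2].astype(np.float32)*1000),Q[:,2].max())
    st=ok&(S<40)&(C[...,2]>.055)&(C[...,2]<.1)&(abs(C[...,0]-.53)<.08)&(abs(C[...,1]-.19)<.08)
    Q=C[st]; 
    if len(Q)<10: print(len(Q));continue
    f=lambda c:np.linalg.norm(Q-c,axis=1)-.025
    r=least_squares(f,[*Q[:,:2].mean(0),.055],loss="soft_l1",f_scale=.002);print("stud",len(Q),r.x,abs(r.fun).mean(),Q[:,2].max())
    bl=ok&(S<60)&(abs(C[...,2]-.03)<.006)&(abs(C[...,0]-r.x[0])<.07)&(abs(C[...,1]-r.x[1])<.07)
    print("block",bl.sum(),cv2.minAreaRect(C[bl][:,:2].astype(np.float32)*1000))
E
```

```text
top bench z med 0.0001481175569953859
plate 822 0.007280907547937251 ((502.2223815917969, -149.94204711914062), (59.78078079223633, 248.56729125976562), 16.993127822875977)
roof 232 [ 0.49756953 -0.16340075  0.1593339 ] ((498.24542236328125, -164.16195678710938), (42.79238510131836, 33.043724060058594), 19.835588455200195)<stdin>:13: RuntimeWarning: Mean of empty slice.
  ret = um.true_divide(
Traceback (most recent call last):
ValueError: zero-size array to reduction operation maximum which has no identity
```

Run:
```python
from h import *
from scipy.optimize import least_squares
a=np.radians(-73.0);o=np.array([.5037,-.1547]);dx=np.array([np.cos(a),np.sin(a)]);dy=np.array([-dx[1],dx[0]])
for n in ["top","scene"]:
    d=np.load(n+"0.npy");p=np.load(n+"0p.npy");C=cloud(n,d);hsv=cv2.cvtColor(p,cv2.COLOR_RGB2HSV)
    H,S,V=[hsv[...,i].astype(int) for i in range(3)];ok=d>0
    roi=(abs(C[...,0]-.55)<.15)&(C[...,1]<0.05)&(C[...,1]>-.3)
    blue=ok&roi&(H>100)&(H<125)&(S>120)&(abs(C[...,2]-.008)<.008)
    print(n,cv2.minAreaRect(C[blue][:,:2].astype(np.float32)*1000))
    L=np.stack([(C[...,:2]-o)@dx,(C[...,:2]-o)@dy,C[...,2]],-1)
    red=ok&((H<8)|(H>172))&(S>150)&(L[...,0]<-.07)&(L[...,0]>-.16)&(abs(L[...,1])<.04)&(L[...,2]>.04)
    Q=L[red];print("red dock coords",len(Q)); 
    if len(Q):print(np.percentile(Q,[2,25,50,75,98],axis=0).round(4))
    st=ok&(S<60)&(C[...,2]>.055)&(C[...,2]<.1)&(abs(C[...,0]-.53)<.1)&(abs(C[...,1]-.19)<.08)
    Q=C[st]; 
    if len(Q)<10: print(len(Q));continue
    f=lambda c:np.minimum(np.linalg.norm(Q-c,axis=1)-.025,.006)
    r=least_squares(f,[*Q[Q[:,2]>.07][:,:2].mean(0),.055],loss="soft_l1",f_scale=.002);print("stud",len(Q),r.x,abs(r.fun).mean(),Q[:,2].max())
    bl=ok&(S<70)&(abs(C[...,2]-.03)<.005)&(abs(C[...,0]-r.x[0])<.07)&(abs(C[...,1]-r.x[1])<.07)
    print("block",bl.sum(),cv2.minAreaRect(C[bl][:,:2].astype(np.float32)*1000))
```

```text
top ((502.2223815917969, -149.94204711914062), (59.78078079223633, 248.56729125976562), 16.993127822875977)
red dock coords 23
[[-0.1252 -0.016   0.0691]
 [-0.1247 -0.0115  0.0796]
 [-0.1235 -0.0009  0.0813]
 [-0.121   0.0077  0.0822]
 [-0.1162  0.0147  0.0885]]
stud 316 [0.52641494 0.20237627 0.0544605 ] 0.00173540212081331 0.08467525207737817
block 406 ((526.6187133789062, 202.71420288085938), (74.91355895996094, 74.11087036132812), 39.513790130615234)
scene ((510.9811096191406, -146.02589416503906), (62.88859176635742, 247.83653259277344), 19.743083953857422)
red dock coords 97
[[-0.1291 -0.0137  0.0509]
 [-0.1275 -0.0043  0.0673]
 [-0.1244  0.0078  0.0765]
 [-0.1202  0.0168  0.0799]
 [-0.1149  0.0213  0.0836]]
stud 274 [0.52704879 0.20591353 0.05085563] 0.0016553579845299954 0.08235956549225584
block 291 ((529.822998046875, 206.83819580078125), (74.92863464355469, 73.87359619140625), 40.11791229248047)
```

Emit:
{"op": "servo_tool", "data": {"commands": [0,0,0,0,0,7.8,0,0,0,0,0,7.8,0,0,0,0,0,7.8,0,0,0,0,0,7.8,0,0,0,0,0,7.8,0,0,0,0,0,7.9], "jaw": 0, "newtons": 20}}

```text
time_s: 1.25
tool_pos: [0.2861, 0.5836, 0.1873]
tool_rot: [180.0, -0.0, 106.7]
force: [0.2, 0.0, -0.9]
grip_width: 0.0472
```

Emit:
{"op": "servo_tool", "data": {"commands": [-30,0,0,0,0,0,-45,0,0,0,0,0,-45,0,0,0,0,0,-45,0,0,0,0,0,-45,0,0,0,0,0,-45,0,0,0,0,0,-45,0,0,0,0,0,-45,0,0,0,0,0,-45,0,0,0,0,0,-45,0,0,0,0,0]}}

```text
time_s: 2.25
tool_pos: [0.4136, 0.1659, 0.1877]
tool_rot: [179.9, -0.0, 107.0]
force: [0.8, 0.4, 0.8]
grip_width: 0.0006
```

Emit:
{"op": "servo_tool", "data": {"commands": [-45,0,0,0,0,0,-45,0,0,0,0,0,-30,0,0,0,0,0,0,0,0,0,0,0,0,0,0,0,0,0]}}

```text
time_s: 2.75
tool_pos: [0.4483, 0.0529, 0.1874]
tool_rot: [180.0, -0.1, 106.9]
force: [0.1, -0.1, 0.1]
grip_width: 0.0004
```

```bash
cat > snap.py <<'E'
import sys
from h import *
from cell import monitor, read_camera
o=monitor.get_obs(); p,d=read_camera("wrist")
n=sys.argv[1]; cv2.imwrite(f"pics/{n}.png",p[:,:,::-1]); np.savez(n+".npz",p=p,d=d,pos=o["tool_pos"],rot=o["tool_rot"])
print(o["time_s"],o["tool_pos"].round(4),o["tool_rot"].round(2),o["force"].round(2),o["qpos"].round(1))
E
python3 snap.py w1
python3 - <<'E'
from h import *
z=np.load("w1.npz");d=z["d"];p=z["p"];C=cloud("wrist",d,(z["pos"],z["rot"]));hsv=cv2.cvtColor(p,cv2.COLOR_RGB2HSV)
a=np.radians(-73.0);o=np.array([.5037,-.1547]);dx=np.array([np.cos(a),np.sin(a)]);dy=np.array([-dx[1],dx[0]])
L=np.stack([(C[...,:2]-o)@dx,(C[...,:2]-o)@dy,C[...,2]],-1)
H,S,V=[hsv[...,i].astype(int) for i in range(3)];ok=d>0
red=ok&((H<8)|(H>172))&(S>150)&(L[...,0]<-.07)&(L[...,0]>-.16)&(abs(L[...,1])<.04)&(L[...,2]>.04)
Q=L[red];print(len(Q));print(np.percentile(Q,[1,5,25,50,75,95,99],axis=0).round(4))
b=ok&(H>100)&(H<125)&(S>120)&(abs(L[...,2]-.008)<.006);Q=L[b];print(len(Q),cv2.minAreaRect(Q[:,:2].astype(np.float32)*1000))
print(np.percentile(Q,[1,5,95,99],axis=0).round(4))
E
```

```text
2.75 [0.4483 0.0529 0.1874] [ 1.7997e+02 -6.0000e-02  1.0690e+02] [ 0.08 -0.11  0.13] [-40.6  -8.   28.2 110.7   3.8  76.4   3.3]
0Traceback (most recent call last):
  File "<stdin>", line 7, in <module>
    return _quantile_unchecked(
        a, q, axis, out, overwrite_input, method, keepdims, weights)
    return _ureduce(a,
                    func=_quantile_ureduce_func,
    ...<5 lines>...
                    overwrite_input=overwrite_input,
                    method=method)
    r = func(a, **kwargs)
    result = _quantile(arr,
                       quantiles=q,
    ...<2 lines>...
                       out=out,
                       weights=wgt)
    slices_having_nans = np.isnan(arr[-1, ...])
                                  ~~~^^^^^^^^^
IndexError: index -1 is out of bounds for axis 0 with size 0
```

View pics/w1.png

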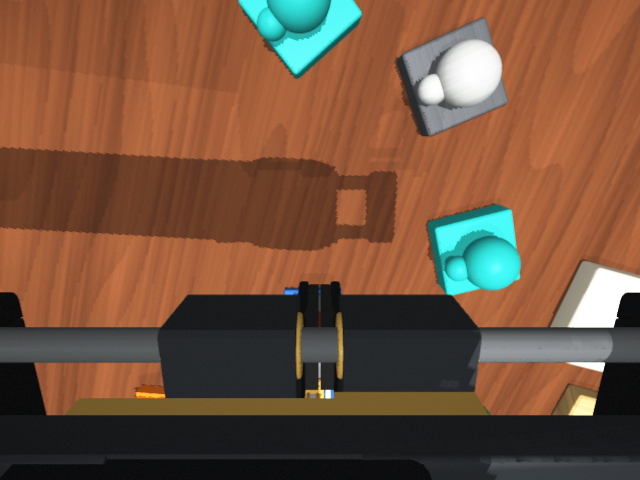

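The wrist image shows only the stakes: steel at (450,80), teal at the top and right. The gripper hides the dock, so I'll rely on the top-camera measurements for the push.

Emit:
{"op": "servo_tool", "data": {"commands": [-20,-4,0,0,0,0,-23,-4,0,0,0,0,0,0,40,0,0,0,0,0,40,0,0,0,0,0,40,0,0,0,0,0,10,0,0,0,0,0,0,0,0,0,0,0,0,0,0,0]}}

```text
time_s: 3.6
tool_pos: [0.4546, 0.0102, 0.0588]
tool_rot: [179.9, 0.0, 107.1]
force: [0.9, 0.7, -0.0]
grip_width: 0.0005
```

```bash
cat > ss.py <<'E'
import sys
from h import *
from cell import monitor, read_camera
n=sys.argv[1]
o=monitor.get_obs()
for c in sys.argv[2:]:
    p,d=read_camera(c);np.savez(f"{n}{c}.npz",p=p,d=d)
    b=dict(scene=(170,300,200,380),top=(190,320,230,450))[c]
    cv2.imwrite(f"pics/{n}{c}.png",cv2.resize(p[b[0]:b[1],b[2]:b[3],::-1],None,fx=3.6,fy=3.6,interpolation=cv2.INTER_CUBIC))
r=o["tool_pos"][:2]-[.5037,-.1547];a=np.radians(-73)
print(o["time_s"],o["tool_pos"].round(4),"dock",(r@[np.cos(a),np.sin(a)]).round(4),(r@[-np.sin(a),np.cos(a)]).round(4),o["tool_rot"].round(2),o["force"].round(2),o["qpos"].round(1))
E
python3 ss.py a scene top
```

```text
3.6 [0.4546 0.0102 0.0588] dock -0.1721 0.0012 [1.7987e+02 1.0000e-02 1.0706e+02] [ 0.88  0.74 -0.04] [-3.800e+01 -2.000e-01  3.360e+01  1.199e+02  1.000e-01  6.010e+01
  1.270e+01]
```

View pics/ascene.png

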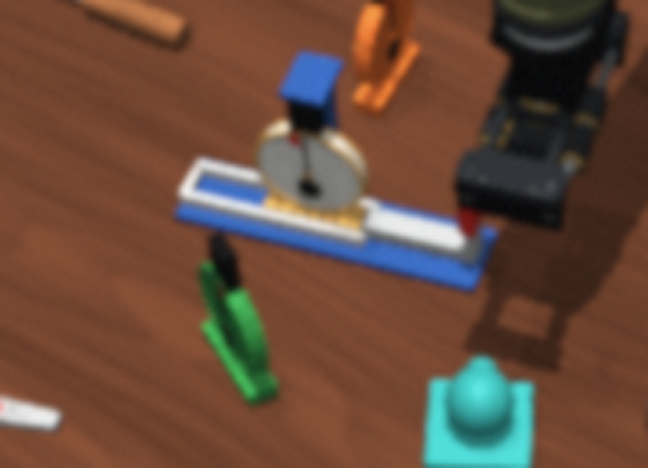

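The gripper stands just behind the red pad (470,220 in the crop), on its line. The red band is left of the needle, on the gauge's +x side. Next is a gentle push.

Emit:
{"op": "servo_tool", "data": {"commands": [-10,0,0,0,0,0,-10,0,0,0,0,0,-10,0,0,0,0,0,-6,0,0,0,0,0,-6,0,0,0,0,0,-6,0,0,0,0,0,-6,0,0,0,0,0,-6,0,0,0,0,0,-6,0,0,0,0,0,-4,0,0,0,0,0]}}

```text
time_s: 4.7
tool_pos: [0.4738, -0.0582, 0.0573]
tool_rot: [180.0, 0.0, 107.0]
force: [-0.9, -0.1, 0.2]
grip_width: 0.0005
```

Emit:
{"op": "servo_tool", "data": {"commands": [-4,0,0,0,0,0,-4,0,0,0,0,0,-4,0,0,0,0,0]}}

```text
time_s: 5.0
tool_pos: [0.4772, -0.0692, 0.0573]
tool_rot: [180.0, -0.0, 107.0]
force: [1.0, 0.2, -0.2]
grip_width: 0.0003
```

```bash
python3 ss.py b scene top
```

```text
5.0 [ 0.4772 -0.0692  0.0573] dock -0.0895 -0.0003 [ 1.80e+02 -1.00e-02  1.07e+02] [ 1.01  0.16 -0.21] [-32.1   4.3  38.9 116.5  -3.1  60.2  25.2]
```

View pics/bscene.png

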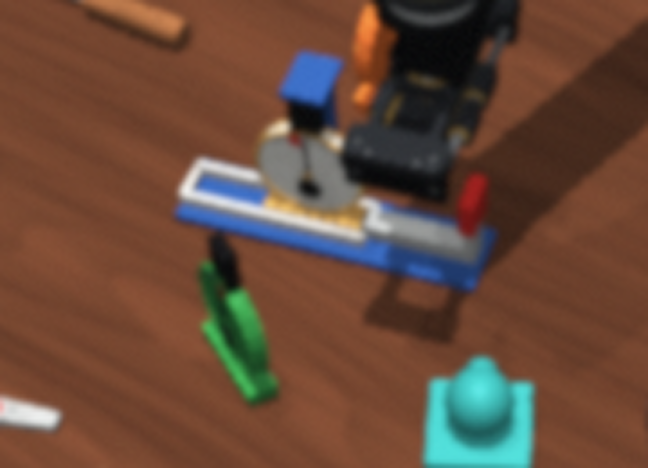

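The slide hasn't moved: the pad is still at (475,205) in the crop and the fingers are past it. I'll project the TCP into the picture to see why before going on.

Run:
```python
from h import *
for c in ["scene","top"]:
    ci=camera_info(c);b=dict(scene=(170,200),top=(190,230))[c]
    def pr(X):
        q=ci["R"]@np.array(X)+ci["t"];q=ci["camera_matrix"]@q;q=q[:2]/q[2];return ((q-[b[1],b[0]])*3.6).round(0)
    print(c,"tcp",pr([.4772,-.0692,.0573]),"body",pr([.4772,-.0692,.127]))
    a=np.radians(-73);o=np.array([.5037,-.1547])
    for x,y,z in [(-.13,0,.066),(-.13,0,.084),(-.13,.018,.084),(-.13,-.018,.084),(-.13,.031,.008),(-.13,-.031,.008)]:
        w=o+x*np.array([np.cos(a),np.sin(a)])+y*np.array([-np.sin(a),np.cos(a)]);print((x,y,z),pr([*w,z]))
z=np.load("bscene.npz");C=cloud("scene",z["d"])
r=C[...,:2]-[.5037,-.1547];L=np.stack([r@[np.cos(a),np.sin(a)],r@[-np.sin(a),np.cos(a)],C[...,2]],-1)
for u,v in [(400,180),(440,185),(370,170),(400,150),(475,205),(475,190),(470,230),(440,150)]:
    print((u,v),L[int(v/3.6+170),int(u/3.6+200)].round(3))
```

```text
scene tcp [433. 199.] body [432. 136.]
(-0.13, 0, 0.066) [484. 204.]
(-0.13, 0, 0.084) [484. 188.]
(-0.13, 0.018, 0.084) [477. 205.]
(-0.13, -0.018, 0.084) [491. 171.]
(-0.13, 0.031, 0.008) [472. 282.]
(-0.13, -0.031, 0.008) [495. 224.]
top tcp [438. 287.] body [445. 287.]
(-0.13, 0, 0.066) [386. 304.]
(-0.13, 0, 0.084) [387. 304.]
(-0.13, 0.018, 0.084) [379. 280.]
(-0.13, -0.018, 0.084) [395. 328.]
(-0.13, 0.031, 0.008) [370. 265.]
(-0.13, -0.031, 0.008) [395. 343.]
(400, 180) [-0.096  0.087  0.174]
(440, 185) [-0.128  0.094  0.189]
(370, 170) [-0.075  0.094  0.185]
(400, 150) [-0.095  0.08   0.2  ]
(475, 205) [-0.123  0.008  0.075]
(475, 190) [-0.12  -0.001  0.08 ]
(470, 230) [-0.123  0.018  0.057]
(440, 150) [-0.121  0.073  0.2  ]
```

View pics/btop.png

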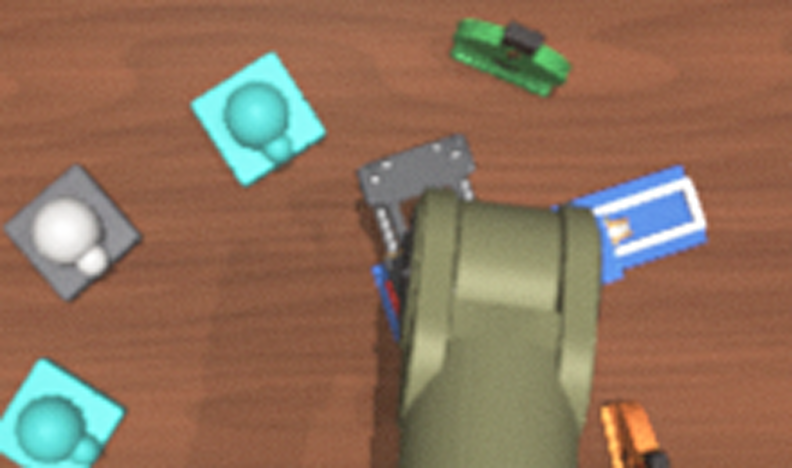

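```bash
python3 snap.py w2
python3 - <<'E'
import cv2
from cell import read_camera
z=cv2.imread("pics/w2.png");cv2.imwrite("pics/w2c.png",cv2.resize(z[200:420,180:460],None,fx=2.6,fy=2.6))
E
```

```text
5.1 [ 0.4773 -0.0697  0.0573] [1.7999e+02 2.0000e-02 1.0694e+02] [ 0.44 -0.09 -0.17] [-32.1   4.3  38.9 116.5  -3.1  60.2  25.2]
```

View pics/w2.png

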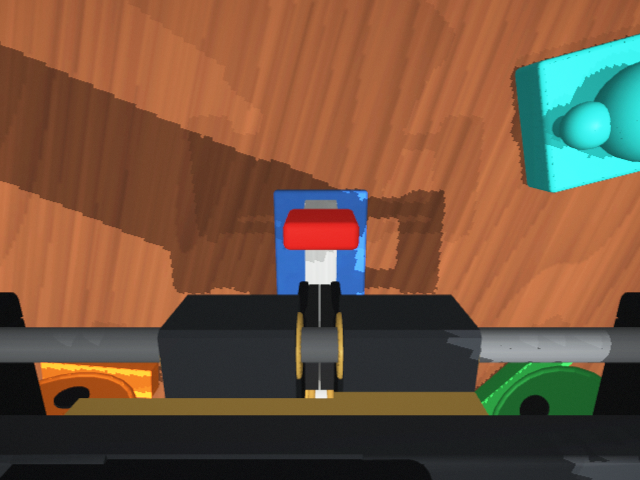

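View pics/w2c.png

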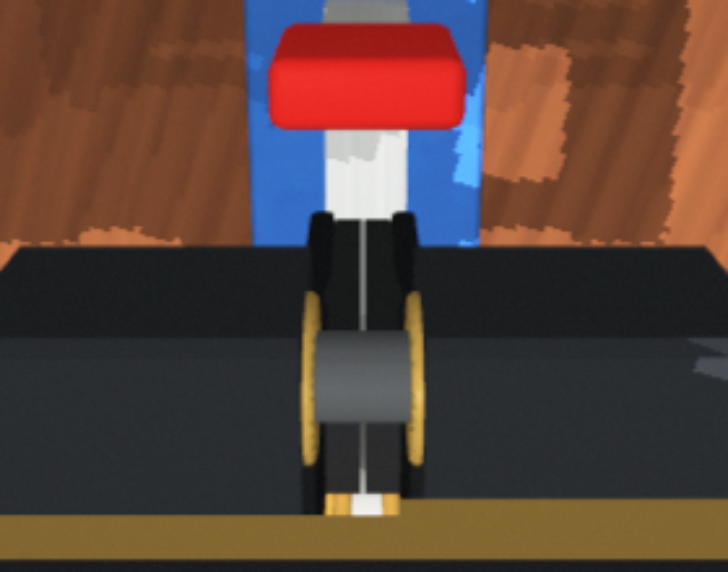

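Run:
```python
from h import *
z=np.load("w2.npz");d=z["d"];p=z["p"];C=cloud("wrist",d,(z["pos"],z["rot"]));hsv=cv2.cvtColor(p,cv2.COLOR_RGB2HSV)
a=np.radians(-73.0);r=C[...,:2]-[.5037,-.1547]
L=np.stack([r@[np.cos(a),np.sin(a)],r@[-np.sin(a),np.cos(a)],C[...,2]],-1)
H,S,V=[hsv[...,i].astype(int) for i in range(3)];ok=d>0
red=ok&((H<8)|(H>172))&(S>190)&(L[...,2]>.03)&(L[...,0]<-.07)
red[:180]=0;red[270:]=0;red[:,:270]=0;red[:,370:]=0
Q=L[red];print(len(Q));print(np.percentile(Q,[1,5,25,50,75,95,99],axis=0).round(4))
for u,v in [(320,215),(320,240),(320,265),(320,287),(306,290),(306,300),(335,290),(320,300),(320,320),(320,345),(240,310),(240,340),(240,390),(318,395),(290,270),(355,270),(280,200),(362,200)]: print(u,v,L[v,u].round(4),p[v,u])
```

```text
2759
[[-0.1253 -0.016   0.0555]
 [-0.1251 -0.0145  0.0605]
 [-0.1248 -0.0077  0.0798]
 [-0.1214  0.0009  0.0834]
 [-0.1169  0.0092  0.0841]
 [-0.1131  0.0159  0.0848]
 [-0.1123  0.0176  0.0852]]
320 215 [-0.1255  0.0004  0.0706] [155  27  22]
320 240 [-0.1164  0.0004  0.084 ] [235  44  38]
320 265 [-0.0828  0.0006  0.024 ] [233 235 232]
320 287 [-0.0979  0.0004  0.0961] [ 99 101  98]
306 290 [-0.0995 -0.0057  0.1032] [18 19 21]
306 300 [-0.0992 -0.0054  0.1129] [13 15 17]
335 290 [-0.099   0.0069  0.1021] [14 16 17]
320 300 [-0.0919  0.0004  0.097 ] [ 98 102  99]
320 320 [-0.0838  0.0004  0.1005] [98 99 99]
320 345 [-0.1196  0.0002  0.1805] [ 95  99 102]
240 310 [-0.1261 -0.0179  0.1766] [27 30 32]
240 340 [-0.1247 -0.0159  0.1871] [41 45 47]
240 390 [-0.1126 -0.0167  0.1867] [40 43 47]
318 395 [-0.0293 -0.0007  0.0816] [239 238 235]
290 270 [-0.0735 -0.0201  0.008 ] [ 52 110 198]
355 270 [-0.0733  0.0248  0.0078] [ 62 128 226]
280 200 [-0.1223 -0.0255  0.0087] [ 48  98 178]
362 200 [-0.122   0.0282  0.0072] [ 73 154 242]
```

The depth data explains it. The visible fingertips are at z ≈ 0.095 while the TCP reads 0.057, so the closed fingers passed over the 84 mm pad. I'll compare with the open-jaw picture from the start.

Run:
```python
from h import *
ci=camera_info("wrist");K=ci["camera_matrix"];T=ci["T_tool_cam"]
v,u=np.mgrid[0:480,0:640]
for f in ["w0","w1","w2"]:
    if f=="w0": d=np.load("wrist0.npy")
    else: d=np.load(f+".npz")["d"]
    P=np.stack([(u-K[0,2])/K[0,0]*d,(v-K[1,2])/K[1,1]*d,d],-1)@T[:3,:3].T+T[:3,3]
    m=(d>0)&(P[...,2]<.02)&(P[...,2]>-.12)&(abs(P[...,0])<.03)&(abs(P[...,1])<.07)
    Q=P[m]*1000
    print(f,len(Q)); 
    if len(Q):
        print(np.percentile(Q,[0,1,5,50,95,99,100],axis=0).round(1))
        s=Q[Q[:,2]>np.percentile(Q[:,2],97)];print("tips",s.mean(0).round(1),s.min(0).round(1),s.max(0).round(1))
```

```text
w0 26521
[[ -30.   -69.9 -120. ]
 [ -24.2  -62.2 -118.8]
 [ -17.4  -51.2 -113.3]
 [   8.7   17.1  -14.2]
 [  26.6   59.4   12.1]
 [  29.4   68.2   18.6]
 [  30.    70.    20. ]]
tips [ 18.6 -44.7  18. ] [ -2.9 -69.9  15.7] [ 28.9 -29.   20. ]
w1 2737
[[ -11.8   -8.6 -120. ]
 [ -10.1   -7.7 -118.6]
 [  -8.6   -6.1 -105.2]
 [   8.7    0.3  -67.4]
 [  10.7    7.1  -38.8]
 [  17.6    8.8  -35.7]
 [  30.    65.1  -34.5]]
tips [  9.4   0.6 -36.1] [  8.2  -8.3 -37.4] [ 10.8   9.  -34.5]
w2 3829
[[ -11.6  -16.3 -120. ]
 [ -10.   -14.8 -117.8]
 [  -7.7  -10.   -98.7]
 [   9.2    0.7  -55.1]
 [  28.8   12.8  -25.7]
 [  29.7   17.7  -24.5]
 [  30.    64.   -23.1]]
tips [ 24.2   1.4 -24.7] [ 21.9 -16.3 -25.3] [ 29.9  19.3 -23.1]
```

View pics/wrist0.png

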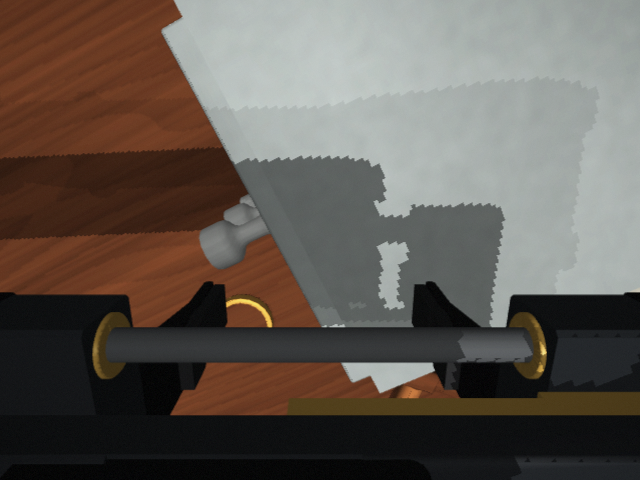

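The finger ends sit about 36 mm short of the reported TCP in tool z (19 mm wide and centred, as specified). The gripper body's height agrees with this too, so I'll use a true tip at tool z = -36 mm and a grasp point at -55 mm. Next: back up over the pad, go lower and push again.

Emit:
{"op": "servo_tool", "data": {"commands": [0,0,-20,0,0,0,25,0,0,0,0,0,30,0,0,0,0,0,20,0,0,0,0,0,0,0,0,0,0,0,0,0,28,0,0,0,0,0,30,0,0,0,0,0,0,0,0,0,0,0,0,0,0,0]}}

```text
time_s: 6.05
tool_pos: [0.4552, 0.0018, 0.0195]
tool_rot: [-179.9, 0.0, 106.9]
force: [-0.6, -0.9, -0.7]
grip_width: 0.0003
```

```bash
python3 ss.py c scene;python3 snap.py w3
```

```text
6.05 [0.4552 0.0018 0.0195] dock -0.1639 -0.0007 [-1.7994e+02  4.0000e-02  1.0693e+02] [-0.58 -0.86 -0.67] [-37.1   3.8  34.7 121.8  -2.6  55.2  15.9]
6.1 [0.4561 0.0022 0.0202] [1.7994e+02 3.0000e-02 1.0694e+02] [ 1.42 -0.11  0.23] [-37.1   3.7  34.7 121.7  -2.6  55.2  15.9]
```

View pics/cscene.png

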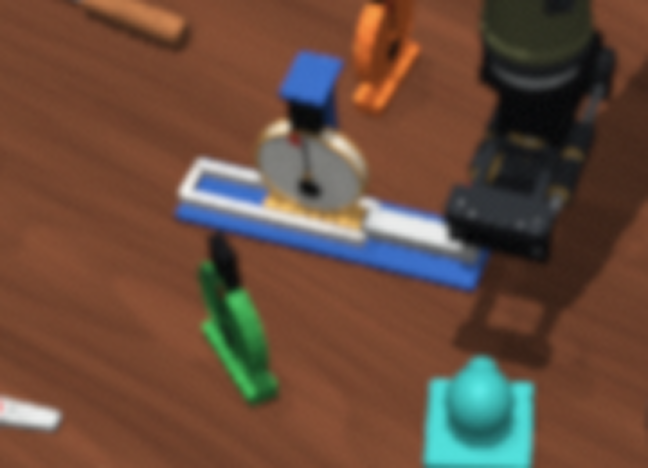

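View pics/w3.png

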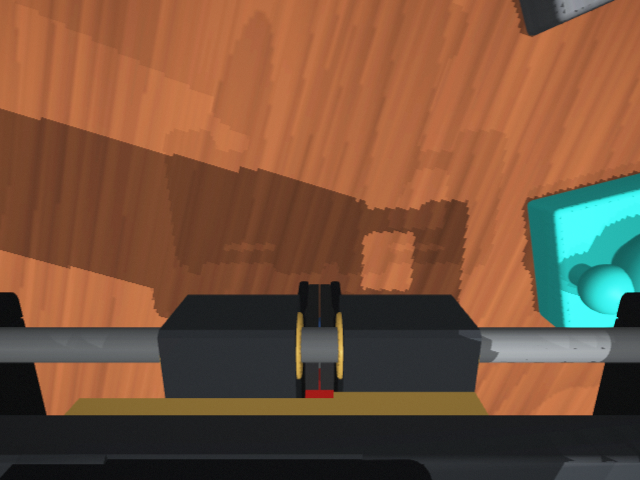

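The fingers are now behind the pad (red at (320,394)) and low enough. Pushing.

Emit:
{"op": "servo_tool", "data": {"commands": [-10,0,0,0,0,0,-10,0,0,0,0,0,-7,0,0,0,0,0,-5,0,0,0,0,0,-5,0,0,0,0,0,-5,0,0,0,0,0,-5,0,0,0,0,0,-5,0,0,0,0,0,-5,0,0,0,0,0,-5,0,0,0,0,0]}}

```text
time_s: 7.15
tool_pos: [0.4731, -0.0545, 0.0196]
tool_rot: [-180.0, -0.2, 107.1]
force: [-3.6, 7.4, 5.2]
grip_width: 0.0006
```

```bash
python3 ss.py e scene
```

```text
7.15 [ 0.4731 -0.0545  0.0196] dock -0.1048 0.0001 [-179.99   -0.19  107.06] [-3.6   7.44  5.25] [-32.1   7.   37.8 119.1  -5.4  55.5  25.6]
```

View pics/escene.png

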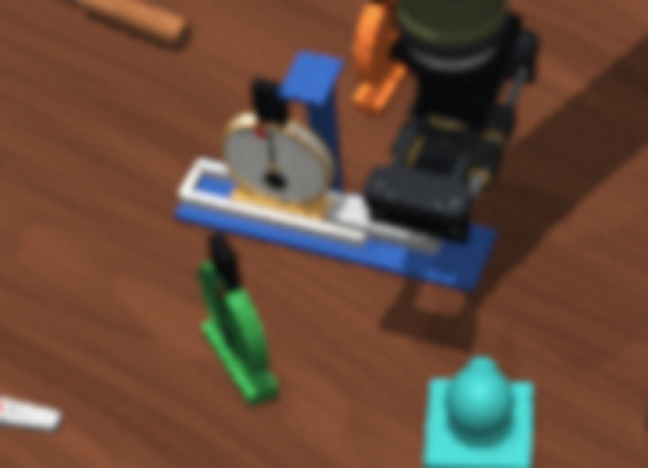

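The slide is moving and the gauge is coming out. On to the stop.

Emit:
{"op": "servo_tool", "data": {"commands": [-5,0,0,0,0,0,-5,0,0,0,0,0,-5,0,0,0,0,0,-5,0,0,0,0,0,-5,0,0,0,0,0,-3,0,0,0,0,0,-1,0,0,0,0,0]}}

```text
time_s: 7.9
tool_pos: [0.4813, -0.0812, 0.0194]
tool_rot: [-180.0, -0.3, 107.1]
force: [-3.7, 9.9, 7.0]
grip_width: 0.0005
```

Emit:
{"op": "servo_tool", "data": {"commands": [-1,0,0,0,0,0,-1,0,0,0,0,0,0,0,0,0,0,0]}}

```text
time_s: 8.2
tool_pos: [0.4812, -0.0811, 0.0194]
tool_rot: [-179.9, -0.4, 107.1]
force: [-5.8, 12.3, 10.2]
grip_width: 0.0004
```

```bash
python3 ss.py f scene; python3 snap.py w4
python3 - <<'E'
from h import *
z=np.load("w4.npz");d=z["d"];p=z["p"];C=cloud("scene",np.load("fscene.npz")["d"]);p=np.load("fscene.npz")["p"];hsv=cv2.cvtColor(p,cv2.COLOR_RGB2HSV)
a=np.radians(-73.0);r=C[...,:2]-[.5037,-.1547]
L=np.stack([r@[np.cos(a),np.sin(a)],r@[-np.sin(a),np.cos(a)],C[...,2]],-1)
m=(abs(L[...,1])<.016)&(L[...,2]>.035)&(L[...,2]<.15)&(L[...,0]>.015)&(L[...,0]<.13)
Q=L[m];print(len(Q),np.percentile(Q,[1,5,50,95,99],axis=0).round(4))
m=m&(L[...,2]>.115);Q=L[m];print(len(Q),np.percentile(Q,[1,5,50,95,99],axis=0).round(4))
E
```

```text
8.2 [ 0.4812 -0.0811  0.0194] dock -0.077 0.0 [-179.92   -0.44  107.13] [-5.81 12.27 10.16] [-29.4   9.   38.9 117.5  -7.2  56.   30.4]
8.25 [ 0.4812 -0.0811  0.0194] [-179.92   -0.43  107.13] [-4.94 12.63  9.49] [-29.4   9.   38.9 117.5  -7.2  56.   30.4]
633 [[ 0.0215 -0.0054  0.0355]
 [ 0.0255 -0.002   0.041 ]
 [ 0.0627  0.0061  0.08  ]
 [ 0.1017  0.0102  0.1418]
 [ 0.1074  0.0118  0.1466]]
106 [[ 0.051  -0.0042  0.1158]
 [ 0.0523 -0.002   0.118 ]
 [ 0.0637  0.0057  0.1346]
 [ 0.077   0.0094  0.1467]
 [ 0.0789  0.01    0.1479]]
```

View pics/fscene.png

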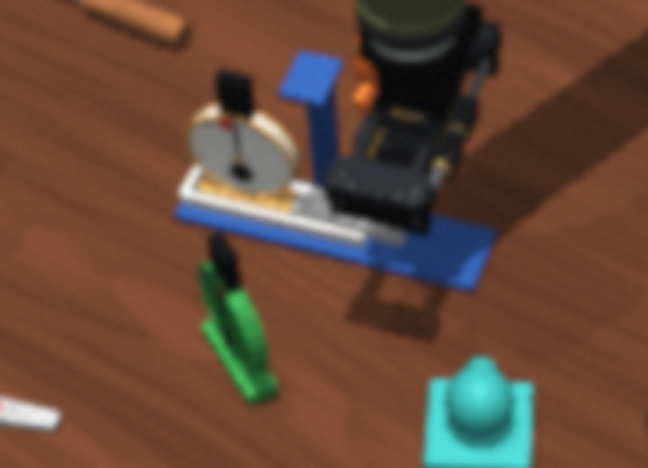

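Emit:
{"op": "servo_tool", "data": {"commands": [-1,0,0,0,0,0,0,0,0,0,0,0,0,0,0,0,0,0]}}

```text
time_s: 8.6
tool_pos: [0.4811, -0.0811, 0.0194]
tool_rot: [-179.9, -0.5, 107.2]
force: [-6.2, 14.7, 11.0]
grip_width: 0.0001
```

```bash
python3 ss.py g top
```

```text
8.6 [ 0.4811 -0.0811  0.0194] dock -0.077 -0.0 [-179.89   -0.52  107.16] [-6.23 14.72 10.97] [-29.3   9.1  38.9 117.4  -7.3  56.1  30.5]
```

View pics/gtop.png

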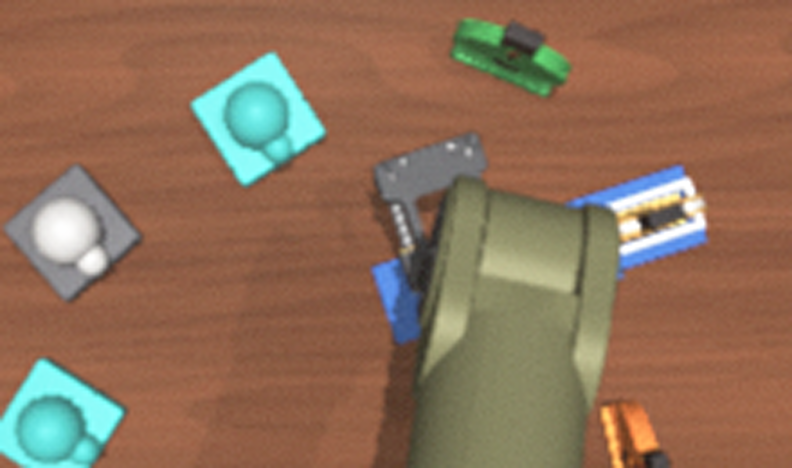

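It is against the hard stop: position constant while force rises. The top view shows the gauge clear of the roof. I'll back off, rise and look.

Emit:
{"op": "servo_tool", "data": {"commands": [10,0,0,0,0,0,15,0,0,0,0,0,20,0,0,0,0,0,20,0,0,0,0,0,25,0,0,0,0,0,0,0,-45,0,0,0,0,0,-45,0,0,0,0,0,-45,0,0,0,0,0,-45,0,0,0,0,0,0,0,0,0,0], "jaw": 60}}

```text
invalid input at $.commands: expected a multiple of 6 numbers
```

```bash
python3 ss.py i top scene
python3 - <<'E'
from h import *
a=np.radians(-73.0)
for c in ["top","scene"]:
    z=np.load(f"i{c}.npz");d=z["d"];p=z["p"];C=cloud(c,d);hsv=cv2.cvtColor(p,cv2.COLOR_RGB2HSV)
    r=C[...,:2]-[.5037,-.1547]
    L=np.stack([r@[np.cos(a),np.sin(a)],r@[-np.sin(a),np.cos(a)],C[...,2]],-1)
    H,S,V=[hsv[...,i].astype(int) for i in range(3)]
    m=(L[...,2]>.125)&(L[...,2]<.155)&(L[...,0]>.035)&(L[...,0]<.11)&(abs(L[...,1])<.03)
    Q=L[m];print(c,"tab",len(Q),np.percentile(Q,[1,5,50,95,99],axis=0).round(4),cv2.minAreaRect(Q[:,:2].astype(np.float32)*1000))
    red=((H<8)|(H>172))&(S>150)&(L[...,0]<-.03)&(L[...,0]>-.16)&(abs(L[...,1])<.04)&(L[...,2]>.04)
    Q=L[red];print("pad",len(Q),np.percentile(Q,[1,50,99],axis=0).round(4) if len(Q) else "")
    m=(L[...,2]>.155)&(L[...,2]<.17)&(abs(L[...,0])<.05)&(abs(L[...,1])<.05)
    Q=L[m];print("roof",len(Q),cv2.minAreaRect(Q[:,:2].astype(np.float32)*1000))
E
```

```text
8.65 [ 0.4812 -0.0811  0.0194] dock -0.077 -0.0 [-179.9    -0.51  107.16] [-6.19 14.15 11.36] [-29.3   9.1  38.9 117.4  -7.3  56.1  30.5]
top tab 59 [[ 0.0553 -0.0056  0.1293]
 [ 0.0558 -0.0052  0.1345]
 [ 0.0671  0.0003  0.1458]
 [ 0.0799  0.0053  0.1502]
 [ 0.0806  0.006   0.1504]] ((67.95642852783203, 0.18787240982055664), (11.628116607666016, 25.58953094482422), 89.92914581298828)
pad 0 
roof 4 ((23.76132583618164, -27.510028839111328), (2.4673686027526855, 3.376584529876709), 73.09066009521484)
scene tab 80 [[ 0.0509 -0.0052  0.1258]
 [ 0.0523 -0.0026  0.1267]
 [ 0.0642  0.0054  0.1391]
 [ 0.0767  0.0093  0.1463]
 [ 0.0784  0.0116  0.1472]] ((64.70201110839844, 3.1333847045898438), (17.037702560424805, 28.379127502441406), 87.9025650024414)
pad 1 [[-0.0652  0.0372  0.2254]
 [-0.0652  0.0372  0.2254]
 [-0.0652  0.0372  0.2254]]
roof 109 ((4.110864639282227, -4.28864860534668), (47.43871307373047, 34.04385757446289), 89.50883483886719)
```

View pics/itop.png

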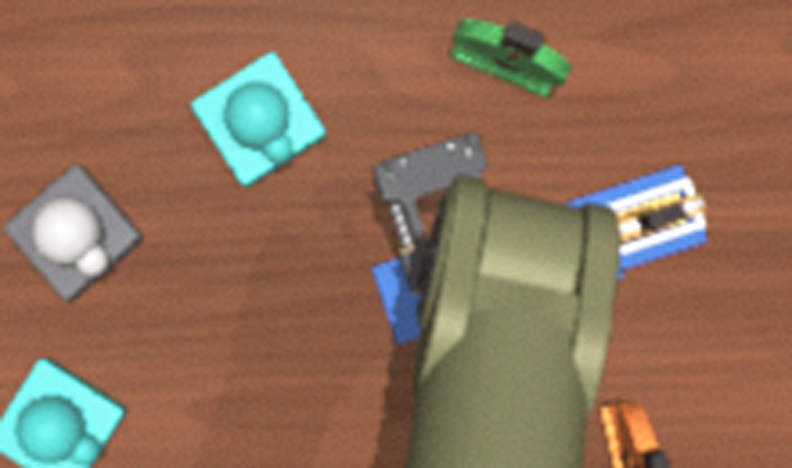

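View pics/iscene.png

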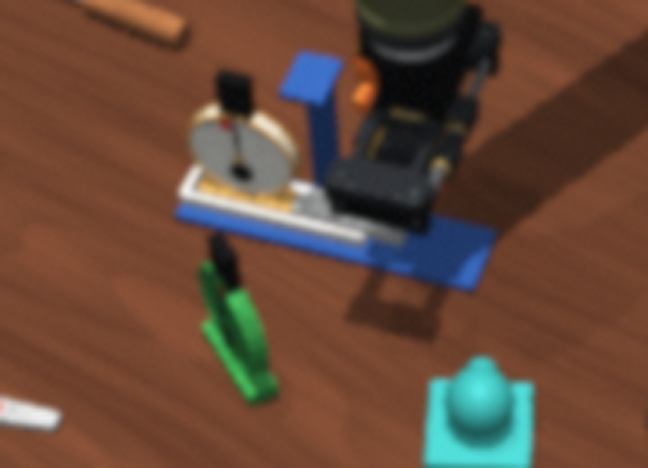

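The call was refused because of a number count, and nothing moved. The picture still gave a good fix on the tab: dock (68, 0) mm, so 58 mm of gauge travel. Retracting now.

Emit:
{"op": "servo_tool", "data": {"commands": [10,0,0,0,0,0,15,0,0,0,0,0,20,0,0,0,0,0,20,0,0,0,0,0,25,0,0,0,0,0,0,0,-45,0,0,0,0,0,-45,0,0,0,0,0,-45,0,0,0,0,0,-45,0,0,0]}}

```text
time_s: 9.65
tool_pos: [0.4562, -0.002, 0.201]
tool_rot: [180.0, 0.0, 107.0]
force: [1.0, 1.0, -0.7]
grip_width: 0.0002
```

```bash
python3 ss.py j top scene
python3 - <<'E'
from h import *
a=np.radians(-73.0)
for c in ["top","scene"]:
    z=np.load(f"j{c}.npz");d=z["d"];p=z["p"];C=cloud(c,d);hsv=cv2.cvtColor(p,cv2.COLOR_RGB2HSV)
    r=C[...,:2]-[.5037,-.1547]
    L=np.stack([r@[np.cos(a),np.sin(a)],r@[-np.sin(a),np.cos(a)],C[...,2]],-1)
    H,S,V=[hsv[...,i].astype(int) for i in range(3)]
    m=(L[...,2]>.125)&(L[...,2]<.155)&(L[...,0]>.035)&(L[...,0]<.11)&(abs(L[...,1])<.03)
    Q=L[m];print(c,"tab",len(Q),cv2.minAreaRect(Q[:,:2].astype(np.float32)*1000))
    red=((H<8)|(H>172))&(S>150)&(L[...,0]<-.03)&(L[...,0]>-.16)&(abs(L[...,1])<.04)&(L[...,2]>.04)&(L[...,2]<.1)
    Q=L[red];print("pad",len(Q),np.percentile(Q,[1,50,99],axis=0).round(4) if len(Q) else "")
E
```

```text
9.65 [ 0.4562 -0.002   0.201 ] dock -0.1599 -0.0008 [1.7997e+02 4.0000e-02 1.0696e+02] [ 0.96  0.98 -0.66] [-39.1  -8.4  33.  109.1   4.7  78.    9.6]
top tab 60 ((68.19152069091797, 0.2091975212097168), (26.4748477935791, 11.653002738952637), 0.012675266712903976)
pad 0 
scene tab 79 ((64.84526824951172, 3.6662960052490234), (27.09670066833496, 18.2512264251709), 3.069486618041992)
pad 98 [[-0.129  -0.0141  0.0481]
 [-0.1242  0.007   0.0763]
 [-0.1143  0.0218  0.0843]]
```

View pics/jscene.png

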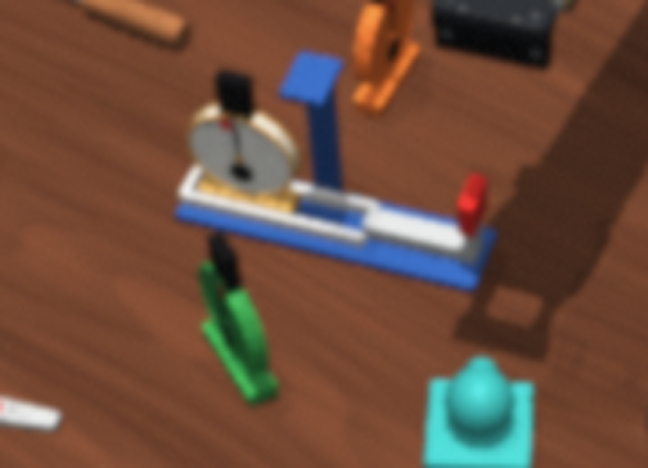

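The slide has sprung back and the gauge stands at dock (68.2, 0.2) mm. Before gripping I'll check that the open fingers have the same tip offset, then move over the tab.

Run:
```python
from h import *
ci=camera_info("wrist");K=ci["camera_matrix"];T=ci["T_tool_cam"]
v,u=np.mgrid[0:480,0:640];d=np.load("wrist0.npy")
P=np.stack([(u-K[0,2])/K[0,0]*d,(v-K[1,2])/K[1,1]*d,d],-1)@T[:3,:3].T+T[:3,3]
for uu,vv in [(218,286),(222,284),(215,290),(200,310),(418,286),(424,290)]: print((uu,vv),(P[vv,uu]*1000).round(1))
```

```text
(218, 286) [  8.7 -45.6 -37.3]
(222, 284) [  8.2 -44.6 -33.9]
(215, 290) [  9.1 -45.4 -43. ]
(200, 310) [  9.  -46.2 -62.3]
(418, 286) [  8.8  45.2 -37.5]
(424, 290) [  8.2  47.1 -40.8]
```

Emit:
{"op": "servo_tool", "data": {"commands": [-30,1,0,0,0,0,-40,0,0,0,0,0,-40,0,0,0,0,0,-40,0,0,0,0,0,-40,0,0,0,0,0,-38,0,0,0,0,0,0,0,30,0,0,0,0,0,30,0,0,0,0,0,0,0,0,0,0,0,0,0,0,0], "jaw": 70}}

```text
time_s: 10.75
tool_pos: [0.5234, -0.2192, 0.139]
tool_rot: [-179.9, 0.0, 107.0]
force: [0.1, -0.5, -0.4]
grip_width: 0.0678
```

```bash
python3 ss.py k scene; python3 snap.py w5
```

```text
10.75 [ 0.5234 -0.2192  0.139 ] dock 0.0675 -0.0 [-1.7990e+02  1.0000e-02  1.0697e+02] [ 0.13 -0.55 -0.43] [-23.2  13.2  49.7 100.3 -10.5  71.4  46.1]
10.8 [ 0.5243 -0.2193  0.1401] [1.7997e+02 6.0000e-02 1.0699e+02] [ 0.32 -0.98  0.32] [-23.2  13.1  49.7 100.2 -10.5  71.4  46.1]
```

View pics/w5.png

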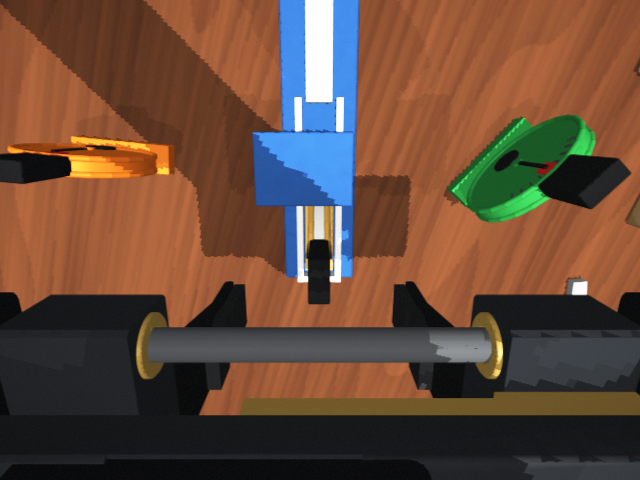

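View pics/kscene.png

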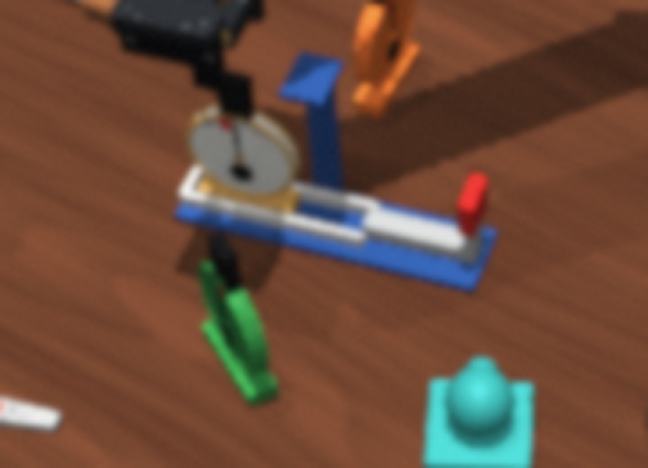

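The tab is centred between the fingers (at (319,270), fingers at 240 and 397). Now down, then grip.

Emit:
{"op": "servo_tool", "data": {"commands": [0,0,20,0,0,0,0,0,20,0,0,0,0,0,20,0,0,0,0,0,0,0,0,0]}}

```text
time_s: 11.25
tool_pos: [0.5232, -0.2181, 0.0785]
tool_rot: [-179.9, -0.1, 107.0]
force: [-0.7, -0.5, -0.2]
grip_width: 0.07
```

Emit:
{"op": "servo_tool", "data": {"commands": [0,0,0,0,0,0,0,0,0,0,0,0,0,0,0,0,0,0,0,0,0,0,0,0,0,0,0,0,0,0,0,0,0,0,0,0,0,0,0,0,0,0,0,0,0,0,0,0,0,0,0,0,0,0,0,0,0,0,0,0], "jaw": 0, "newtons": 45}}

```text
time_s: 12.25
tool_pos: [0.5239, -0.2189, 0.0792]
tool_rot: [-180.0, -0.0, 107.0]
force: [-0.7, 0.1, 0.6]
grip_width: 0.0115
```

```bash
python3 ss.py l scene
```

```text
12.25 [ 0.5239 -0.2189  0.0792] dock 0.0673 0.0006 [-1.8000e+02 -1.0000e-02  1.0699e+02] [-0.71  0.12  0.57] [-21.4  17.   48.4 104.1 -13.9  65.1  48.7]
```

View pics/lscene.png

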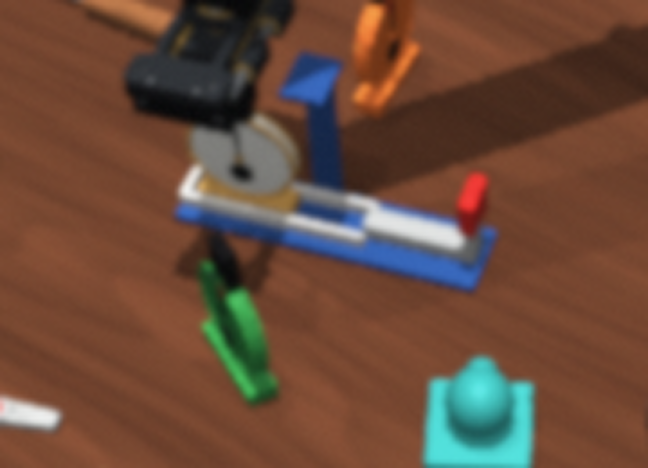

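Grip width is 11.5 mm on the 12 mm tab. Lifting clear.

Emit:
{"op": "servo_tool", "data": {"commands": [0,0,-10,0,0,0,0,0,-20,0,0,0,0,0,-25,0,0,0,0,0,-30,0,0,0,0,0,-30,0,0,0,0,0,-30,0,0,0,0,0,-30,0,0,0,0,0,-30,0,0,0,0,0,-10,0,0,0,0,0,0,0,0,0]}}

```text
time_s: 13.3
tool_pos: [0.5245, -0.2193, 0.2954]
tool_rot: [179.9, 0.1, 107.0]
force: [-0.1, 1.5, -3.1]
grip_width: 0.0118
```

Emit:
{"op": "servo_tool", "data": {"commands": [20,7,0,0,0,0,35,11,0,0,0,0,40,12,0,0,0,0,45,14,0,0,0,0,45,14,0,0,0,0,45,14,0,0,0,0,45,14,0,0,0,0,45,14,0,0,0,0,40,12,-30,0,0,0,27,8,-30,0,0,0]}}

```text
time_s: 14.3
tool_pos: [0.5233, 0.1889, 0.3504]
tool_rot: [-179.6, 0.0, 107.2]
force: [1.0, -0.0, -2.4]
grip_width: 0.0117
```

Emit:
{"op": "servo_tool", "data": {"commands": [10,4,-30,0,0,0,5,2,-30,0,0,0,0,0,-30,0,0,0,0,0,-15,0,0,0,0,0,0,0,0,0,0,0,0,0,0,0,0,0,0,0,0,0,0,0,0,0,0,0,0,0,0,0,0,0,0,0,0,0,0,0]}}

```text
time_s: 15.3
tool_pos: [0.5269, 0.2012, 0.4581]
tool_rot: [-180.0, -0.0, 107.0]
force: [0.3, -0.5, -2.9]
grip_width: 0.0117
```

```bash
python3 snap.py w6
python3 - <<'E'
from h import *
from cell import read_camera
p,d=read_camera("scene");np.savez("m.npz",p=p,d=d)
ci=camera_info("scene");q=ci["R"]@np.array([.5265,.2025,.43])+ci["t"];q=ci["camera_matrix"]@q;q=(q[:2]/q[2]).astype(int);print(q)
c=p[q[1]-50:q[1]+50,q[0]-60:q[0]+60,::-1];cv2.imwrite("pics/mscene.png",cv2.resize(c,None,fx=6,fy=6,interpolation=cv2.INTER_CUBIC))
E
```

```text
15.3 [0.5269 0.2012 0.4581] [-1.7997e+02 -1.0000e-02  1.0699e+02] [ 0.32 -0.54 -2.9 ] [-49.7   9.4  32.1  65.   -5.2 107.   -2.5]
[415 174]
```

View pics/mscene.png

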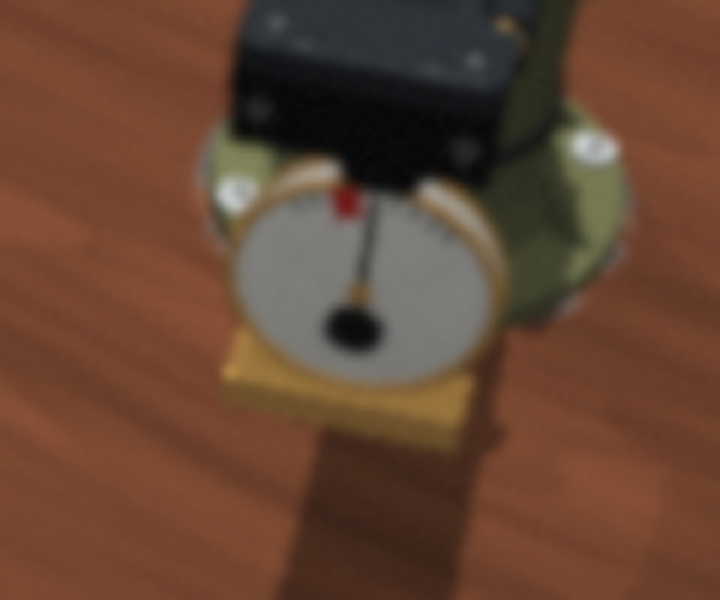

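View pics/w6.png

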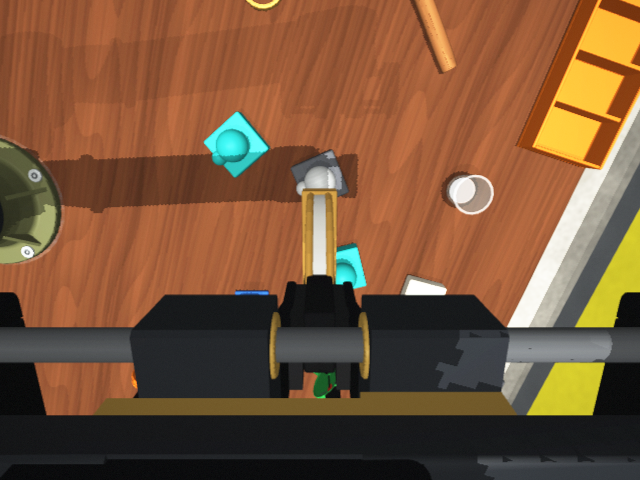

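The dial is clear: needle from (358,290) to (373,200), red band around (347,203). In the wrist view the gauge foot hangs over the steel stud at (320,180). I'll work out the band angle by intersecting rays with the dial plane.

```bash
cat > dial.py <<'E'
import sys
from h import *
from scipy.spatial.transform import Rotation as Ro
def run(p,d,pos,rot):
    ci=camera_info("scene");K=ci["camera_matrix"]
    Rt=Ro.from_euler("xyz",rot,degrees=True).as_matrix()
    G=np.stack([-Rt[:,0],Rt[:,1],-Rt[:,2]],1)          # gauge axes
    piv=pos+Rt@np.array([-.0008,.005,.071-.058])
    cam=-ci["R"].T@ci["t"]
    def w2g(u,v):
        ray=ci["R"].T@np.stack([(np.asarray(u)-K[0,2])/K[0,0],(np.asarray(v)-K[1,2])/K[1,1],np.ones(np.shape(u))])
        ray=ray.reshape(3,-1)
        s=(G[:,1]@(piv-cam))/(G[:,1]@ray); X=cam[:,None]+s*ray-piv[:,None]
        return np.array([G[:,0]@X,G[:,2]@X])*1000
    q=ci["R"]@piv+ci["t"];q=K@q;q=q[:2]/q[2]
    # rectified dial picture, 6 px/mm
    n=600;gx,gz=np.meshgrid(np.linspace(-50,50,n),np.linspace(50,-50,n))
    X=piv[:,None]+G[:,[0]]*gx.ravel()/1000+G[:,[2]]*gz.ravel()/1000
    c=ci["R"]@X+ci["t"][:,None];c=K@c;uv=(c[:2]/c[2]).astype(np.float32).reshape(2,n,n)
    im=cv2.remap(p,uv[0],uv[1],cv2.INTER_CUBIC)
    return im,w2g,q
if __name__=="__main__":
    f,pf,name=sys.argv[1:4]
    z=np.load(f);w=np.load(pf);im,w2g,q=run(z["p"],z["d"],w["pos"],w["rot"])
    cv2.imwrite(f"pics/{name}.png",im[:,:,::-1]);print("pivot px",q)
    h=cv2.cvtColor(z["p"],cv2.COLOR_RGB2HSV).astype(int);x,y=q.astype(int)
    m=((h[...,0]<8)|(h[...,0]>170))&(h[...,1]>90)
    vv,uu=np.nonzero(m);k=(abs(uu-x)<25)&(abs(vv-y)<25);uu,vv=uu[k],vv[k];wt=h[vv,uu,1]-60.
    g=w2g(uu,vv);r=np.hypot(*g);k=(r>26)&(r<44);print(k.sum(),"red centroid",np.average(g[:,k],axis=1,weights=wt[k]))
E
python3 dial.py m.npz w6.npz dial1
```

```text
pivot px [414.57111478 170.10571794]
23 red centroid [ 7.90366389 32.01039222]
```

View pics/dial1.png

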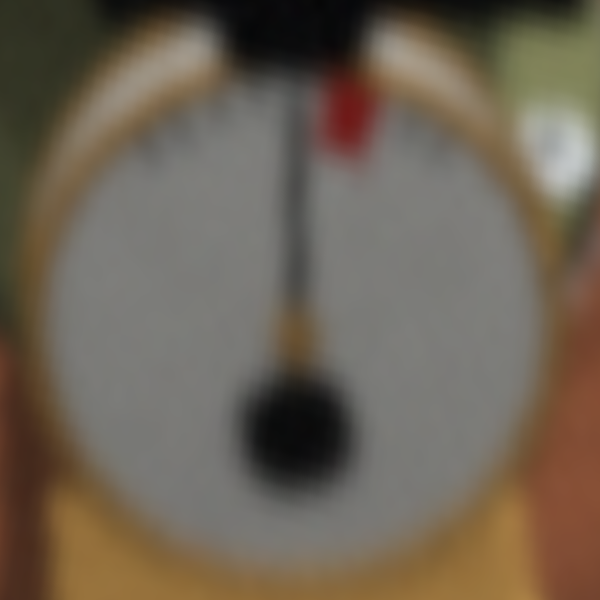

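Run:
```python
from h import *
from scipy.optimize import least_squares
for f in ["w1","w6"]:
    z=np.load(f+".npz");C=cloud("wrist",z["d"],(z["pos"],z["rot"]))
    m=(C[...,2]>.05)&(C[...,2]<.09)&(np.hypot(C[...,0]-.5265,C[...,1]-.2025)<.026)&(z["d"]>0)
    Q=C[m]
    r=least_squares(lambda c:np.linalg.norm(Q-[c[0],c[1],.055+c[2]],axis=1)-.025,[.5265,.2025,0],loss="soft_l1",f_scale=.001)
    print(f,len(Q),r.x.round(4),abs(r.fun).mean().round(5))
```

```text
w1 3495 [ 5.276e-01  2.029e-01 -1.000e-04] 0.00047
w6 593 [ 5.278e-01  2.030e-01 -1.000e-04] 0.00058
```

Emit:
{"op": "servo_tool", "data": {"commands": [0,0,0,0,-4.5,0,0,0,0,0,-4.5,0,0,0,0,0,-4.4,0,0,0,0,0,0,0,0,0,0,0,0,0]}}

```text
time_s: 15.9
tool_pos: [0.5268, 0.2017, 0.4582]
tool_rot: [-180.0, 13.3, 107.0]
force: [0.2, -0.8, -2.9]
grip_width: 0.0116
```

```bash
cat > goal.py <<'E'
import sys
from h import *
from scipy.spatial.transform import Rotation as Ro
from cell import monitor
o=monitor.get_obs();Rt=Ro.from_euler("xyz",o["tool_rot"],degrees=True).as_matrix()
stud=np.array([float(sys.argv[1]),float(sys.argv[2]),.055])
t=stud-Rt[:,2]*(.025+.071+float(sys.argv[3])/1000)+Rt[:,0]*.0008
dl=(t-o["tool_pos"]);print("gauge z lean deg",np.degrees(np.arccos(-Rt[2,2])),"t",t.round(4),"world d",dl.round(4),"tool mm",(Rt.T@dl*1000).round(1),o["tool_pos"].round(4),o["tool_rot"].round(2),o["force"].round(1),o["time_s"])
print("down per mm in tool",(Rt.T@[0,0,-1]).round(3))
E
python3 goal.py .5265 .2025 30
```

```text
gauge z lean deg 13.321486111481745 t [0.5178 0.231  0.1774] world d [-0.009   0.0293 -0.2808] tool mm [ 94.5   0.  266.2] [0.5268 0.2017 0.4582] [-179.98   13.32  107.05] [ 0.2 -0.8 -2.9] 15.9
down per mm in tool [0.23  0.    0.973]
```

Emit:
{"op": "servo_tool", "data": {"commands": [14,0,36,0,0,0,15,0,42,0,0,0,15,0,42,0,0,0,15,0,42,0,0,0,15,1,42,0,0,0,12,0,36,0,0,0,9,0,26,0,0,0,0,0,0,0,0,0,0,0,0,0,0,0,0,0,0,0,0,0]}}

```text
time_s: 16.9
tool_pos: [0.5209, 0.2307, 0.1803]
tool_rot: [179.8, 13.3, 106.8]
force: [-0.4, 0.2, -2.6]
grip_width: 0.0114
```

```bash
python3 goal.py .5277 .203 0; python3 snap.py w7
python3 - <<'E'
from h import *
from cell import read_camera
p,d=read_camera("scene");np.savez("n.npz",p=p,d=d)
c=p[190:300,335:465,::-1];cv2.imwrite("pics/nscene.png",cv2.resize(c,None,fx=5.4,fy=5.4,interpolation=cv2.INTER_CUBIC))
E
python3 dial.py n.npz w7.npz dial2
```

```text
gauge z lean deg 13.309000162037993 t [0.5207 0.2248 0.1482] world d [-0.0002 -0.0059 -0.032 ] tool mm [ 1.9 -2.  32.4] [0.5209 0.2307 0.1803] [179.76  13.31 106.82] [-0.4  0.2 -2.6] 16.9
down per mm in tool [ 0.23  -0.004  0.973]
16.9 [0.5209 0.2307 0.1803] [179.76  13.31 106.82] [-0.39  0.2  -2.56] [-59.2  11.7  27.3  94.9   7.7  78.1 -17.2]
pivot px [411.52045069 261.43588978]Traceback (most recent call last):
  File "dial.py", line 29, in <module>
    g=w2g(uu,vv);r=np.hypot(*g);k=(r>26)&(r<44);print(k.sum(),"red centroid",np.average(g[:,k],axis=1,weights=wt[k]))
                                                                             ~~~~~~~~~~^^^^^^^^^^^^^^^^^^^^^^^^^^^^^
    raise ZeroDivisionError(
        "Weights sum to zero, can't be normalized")
ZeroDivisionError: Weights sum to zero, can't be normalized
```

View pics/nscene.png

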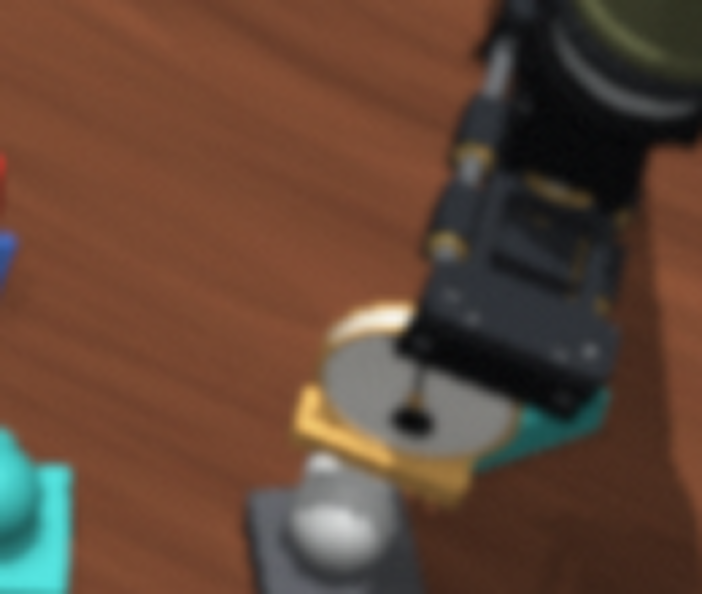

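View pics/dial2.png

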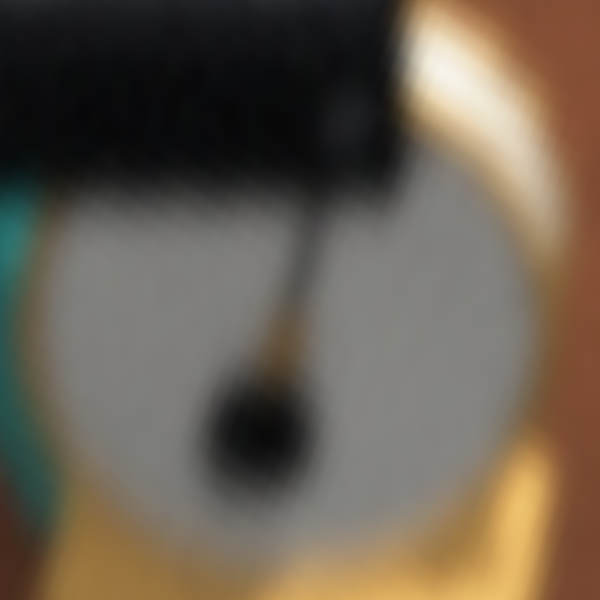

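View pics/w7.png

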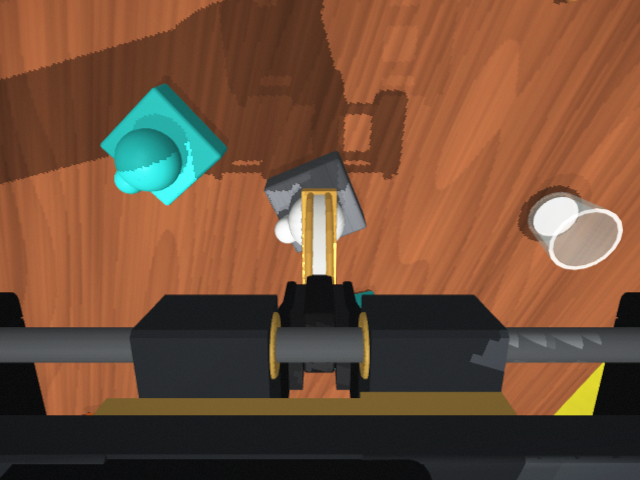

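Near the stud the gripper hides the band from the scene camera, but the needle is visible and leans about 0.24 rad in the gauge frame, as it should. I'll cross-check the band angle with the unobstructed in-dock picture.

Run:
```python
from dial import *
a=np.radians(-73);ims=[]
for f,x in [("jscene",.0682),("ascene",.010)]:
    z=np.load(f+".npz");o=np.array([.5037,-.1547])+x*np.array([np.cos(a),np.sin(a)])
    im,w2g,q=run(z["p"],z["d"],np.array([o[0],o[1],.079]),[180,0,107]);ims.append(im)
cv2.imwrite("pics/dial3.png",cv2.resize(np.hstack(ims)[:,:,::-1],(800,400)))
# red-ness centroid in rectified images
for nm,im in zip(["j","a"],ims):
    h=cv2.cvtColor(im,cv2.COLOR_RGB2HSV).astype(int)
    m=(((h[...,0]<8)|(h[...,0]>170))&(h[...,1]>90)).astype(np.uint8);m[:, :150]=0;m[250:]=0;m[:,450:]=0
    v,u=np.nonzero(m);print(nm,len(u),u.mean(),v.mean(),u.min(),u.max(),v.min(),v.max())
z=np.load("m.npz");w=np.load("w6.npz");im,_,_=run(z["p"],z["d"],w["pos"],w["rot"])
h=cv2.cvtColor(im,cv2.COLOR_RGB2HSV).astype(int);m=(((h[...,0]<8)|(h[...,0]>170))&(h[...,1]>90)).astype(np.uint8);m[:, :150]=0;m[250:]=0;m[:,450:]=0
v,u=np.nonzero(m);print("m",len(u),u.mean(),v.mean(),u.min(),u.max(),v.min(),v.max())
```

```text
j 3363 339.85905441570026 125.50401427297057 305 380 92 159
a 3387 350.9444936521996 120.07115441393563 318 388 83 156
m 4295 345.1920838183935 108.44447031431898 319 383 48 155
```

View pics/dial3.png

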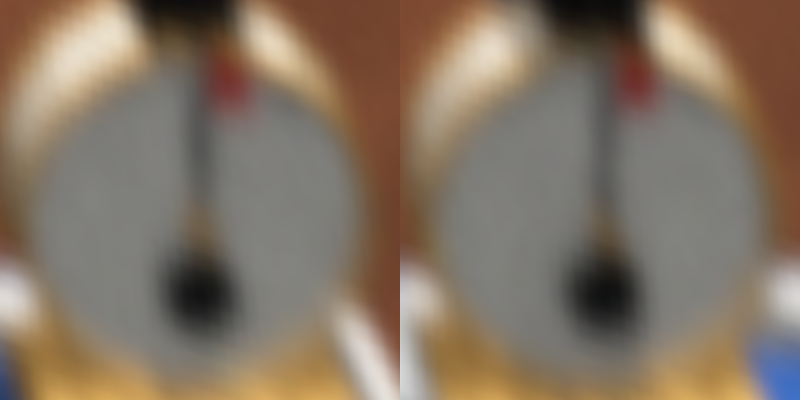

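Band angle estimates of 0.21, 0.22 and 0.23 rad against a lean of 0.232 rad are well inside ±0.10. Now lowering toward the crown.

Emit:
{"op": "servo_tool", "data": {"commands": [1,-1,10,0,0,0,1,-1,10,0,0,0,0,0,5,0,0,0,0,0,0,0,0,0,0,0,0,0,0,0]}}

```text
time_s: 17.5
tool_pos: [0.5182, 0.2266, 0.1527]
tool_rot: [-180.0, 13.4, 107.0]
force: [0.1, -0.5, -2.4]
grip_width: 0.0116
```

```bash
python3 goal.py .5277 .203 0
```

```text
gauge z lean deg 13.417369261224385 t [0.521  0.2251 0.1482] world d [ 0.0028 -0.0015 -0.0045] tool mm [-1.2  2.3  4.9] [0.5182 0.2266 0.1527] [-179.98   13.42  106.99] [ 0.1 -0.5 -2.4] 17.5
down per mm in tool [0.232 0.    0.973]
```

Emit:
{"op": "servo_tool", "data": {"commands": [-1,2,1,0,0,0,0,0,1,0,0,0,0,0,0,0,0,0,0,0,0,0,0,0]}}

```text
time_s: 17.9
tool_pos: [0.5206, 0.226, 0.1512]
tool_rot: [180.0, 13.4, 107.0]
force: [-0.4, 0.5, -2.3]
grip_width: 0.0113
```

Emit:
{"op": "servo_tool", "data": {"commands": [0,0,1,0,0,0,0,0,1,0,0,0,0,0,0,0,0,0,0,0,0,0,0,0]}}

```text
time_s: 18.3
tool_pos: [0.5206, 0.2255, 0.1492]
tool_rot: [-180.0, 13.4, 107.0]
force: [0.2, -0.4, -3.0]
grip_width: 0.0116
```

Emit:
{"op": "servo_tool", "data": {"commands": [0,0,1,0,0,0,0,0,0,0,0,0,0,0,0,0,0,0]}}

```text
time_s: 18.6
tool_pos: [0.5209, 0.2254, 0.1484]
tool_rot: [180.0, 13.4, 107.0]
force: [0.8, 0.4, -2.4]
grip_width: 0.0118
```

Emit:
{"op": "servo_tool", "data": {"commands": [0,0,1,0,0,0,0,0,0,0,0,0,0,0,0,0,0,0]}}

```text
time_s: 18.9
tool_pos: [0.5211, 0.2255, 0.1482]
tool_rot: [179.9, 13.4, 107.0]
force: [-2.1, 1.5, 6.1]
grip_width: 0.0116
```

Emit:
{"op": "servo_tool", "data": {"commands": [0,0,1,0,0,0,0,0,0,0,0,0,0,0,0,0,0,0]}}

```text
time_s: 19.2
tool_pos: [0.5213, 0.2256, 0.148]
tool_rot: [179.9, 13.3, 107.0]
force: [-2.6, 1.3, 9.2]
grip_width: 0.0117
```

Contact came at the predicted height, about 9–12 N. I'll ease off a little, let the pendulum settle and check.

Emit:
{"op": "servo_tool", "data": {"commands": [0,0,-0.5,0,0,0,0,0,0,0,0,0,0,0,0,0,0,0,0,0,0,0,0,0,0,0,0,0,0,0,0,0,0,0,0,0,0,0,0,0,0,0,0,0,0,0,0,0,0,0,0,0,0,0,0,0,0,0,0,0]}}

```text
time_s: 20.2
tool_pos: [0.5212, 0.2256, 0.1481]
tool_rot: [179.9, 13.4, 107.0]
force: [-1.9, 1.1, 6.6]
grip_width: 0.0118
```

Emit:
{"op": "servo_tool", "data": {"commands": [0,0,0,0,0,0,0,0,0,0,0,0,0,0,0,0,0,0,0,0,0,0,0,0,0,0,0,0,0,0,0,0,0,0,0,0,0,0,0,0,0,0,0,0,0,0,0,0,0,0,0,0,0,0,0,0,0,0,0,0]}}

```text
time_s: 21.2
tool_pos: [0.5212, 0.2256, 0.1481]
tool_rot: [179.9, 13.3, 107.0]
force: [-2.0, 2.3, 7.3]
grip_width: 0.0113
```

```bash
python3 goal.py .5277 .203 0; python3 snap.py w8
python3 - <<'E'
from h import *
from cell import read_camera
p,d=read_camera("scene");np.savez("q.npz",p=p,d=d)
c=p[180:310,285:465,::-1];cv2.imwrite("pics/qscene.png",cv2.resize(c,None,fx=4.4,fy=4.4,interpolation=cv2.INTER_CUBIC))
cv2.imwrite("pics/qfull.png",p[:,:,::-1])
from dial import run
w=np.load("w8.npz");im,_,q=run(p,d,w["pos"],w["rot"]);cv2.imwrite("pics/dial4.png",im[:,:,::-1])
p,d=read_camera("top");cv2.imwrite("pics/qtop.png",p[:,:,::-1])
E
```

```text
gauge z lean deg 13.34987591055578 t [0.5209 0.2249 0.1482] world d [-0.0004 -0.0007  0.0001] tool mm [-0.5 -0.5  0. ] [0.5212 0.2256 0.1481] [179.91  13.35 106.99] [-2.   2.3  7.3] 21.2
down per mm in tool [ 0.231 -0.001  0.973]
21.2 [0.5212 0.2256 0.1481] [179.91  13.35 106.99] [-1.95  2.28  7.33] [-58.8  12.8  27.3  97.5   7.3  74.6 -17. ]
```

View pics/qscene.png

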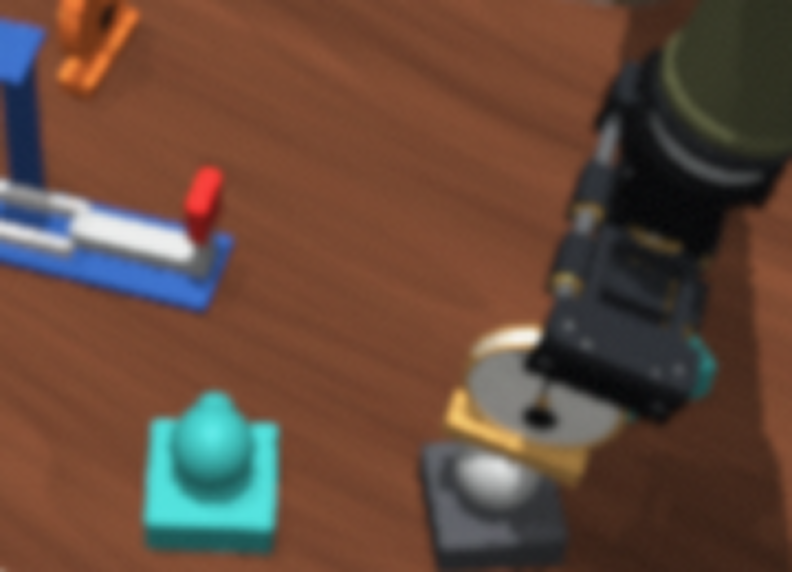

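View pics/dial4.png

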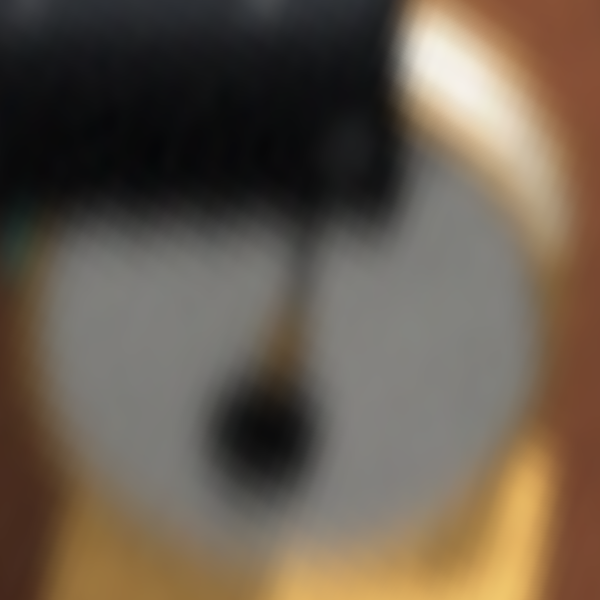

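View pics/w8.png

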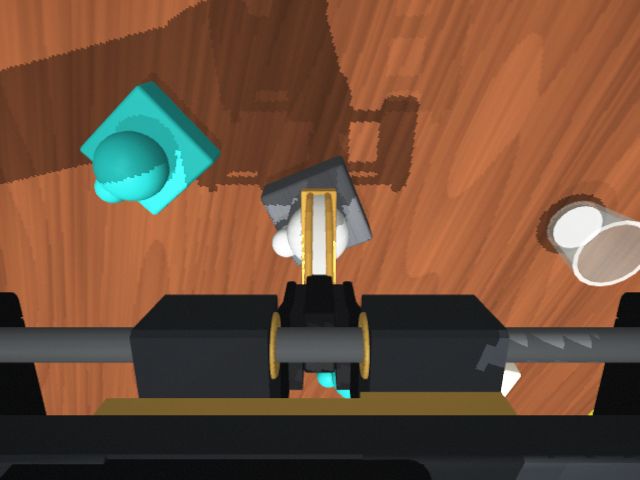

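View pics/qfull.png

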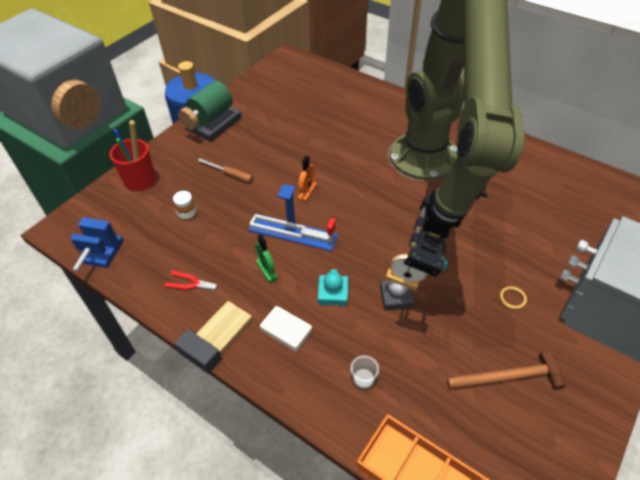

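The wrist view shows the foot sitting where it was in the grip (303–335, 190), so the gauge has not slipped. The crown is under its middle, the slide is back at rest, and nothing else has moved. Handing in.

Run:
```python
from cell import env, monitor
o=monitor.get_obs();print(o["time_s"],o["force"].round(1),abs(o["joint_velocities"]).max().round(2));print(env.sign_off())
```

```text
21.35 [-1.5  1.3  6.7] 0.09
the job is handed in; nothing more can be done
None
```

I pushed the ejector fully home, let the slide spring back, lifted the gauge by its tab and rested it on the steel stud, leaning about 13.3° (0.233 rad). I handed it in at about 21.4 s, still gripping; no verdict was reported.

**Last checks**
- **Force on the stud:** about 9–10 N. That is the wrist's vertical reading of 6.7 N plus the gauge's weight of about 2.7 N.
- **Position on the crown:** the calculated middle of the foot is within 1 mm of the crown's centre, and contact came at the predicted height.
- **Grip:** the jaws read 11–12 mm on the 12 mm tab. The wrist camera shows no slip or turn of the gauge in the fingers.
- **Pointer:** I measured the red band at about 0.21, 0.22 and 0.23 rad in three earlier pictures. The needle should read about 0.23 rad. I measured it at 0.24 rad just above the stud and, from a short visible stretch, about 0.2 rad on it.
- **Slide and bystanders:** in the final picture the slide is back at rest and the other objects look unmoved by eye.

**What failed or disagreed**
- **First push missed:** the fingers passed over the thumb pad without moving it. Depth images showed their ends about 36 mm short of the reported tool point; I corrected for that and the second push worked.
- **Refused call:** one move had a wrong count of numbers and was refused whole, with no effect.
- **Band hidden at the end:** at the stud the gripper hides the red band from the scene camera. The final pointer-to-band match comes from the lean angle and the earlier pictures, not from seeing both together.
- **Scene camera offset:** it read several millimetres off the other two cameras, so I took positions from the top and wrist cameras.

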